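# Load the reactor vessel from behind the sample cylinder and the dosing pot

## Task

Get the reactor ready: the low open steel vessel has to go into the heater's well, but on the parts stand it is hemmed in behind the tall sample cylinder and the dosing pot, so first set both of these upright in the drip tray, then lower the vessel gently into the well until its lower collar rests on the heater's top plate. After that put the cylinder and the pot back upright on the stand, each on the very seat it came from. Do not tip anything over, and leave the gasket and the brass plug on the stand and the glass bottle in the tray where they are.

Things in the scene. Friction and masses are not known exactly. Their poses are not given: they have to be found in the camera images.
- vessel_centre (a point): Reactor vessel, loose: low open bright steel cup, 75 mm high, 0.55 kg. Diameters by height above its underside: 43 mm (0-45, foot bevelled), lower collar 64 (45-53), groove 54 (53-62), upper flange 64 (62-75). Grip the upper flange across, 31 mm above this point. Starts on the stand's far seat. This point: on its axis, half-way up (37.5 mm); z is the axis.
- cylinder_centre (a point): Sample cylinder, loose: slim tall bright steel, 48 mm in diameter up to 134 mm, then shoulder and small valve with black knob; 160 mm high, 0.4 kg. Grip its wall high up, 40 mm above this point, so the gripper's body clears the knob. Starts on one of the stand's two near seats. This point: on its axis, 80 mm above the underside; z is the axis.
- pot_centre (a point): Dosing pot, loose: stout dark steel body 54 mm in diameter up to 100 mm, bright bolted cap 62 mm in diameter from 100 to 134 mm, six screws and a brass-capped port on top; 158 mm high, 0.5 kg. Grip the cap across, 40 mm above this point. Starts on the other near seat. This point: on its axis, 79 mm above the underside; z is the axis.
- well_mouth (a point): Centre of the heater's well, at the level of the heater's top plate. Heater, fixed: steel plate 170 mm square, top 100 mm above the table, on a dark tube frame; round well in its middle 57 mm in diameter, over 60 mm deep. With the vessel home its lower collar lies on the plate, 45 mm of it is in the well, its centre point 7.5 mm below the mouth.
- stand: Parts stand, fixed: low aluminium stand 150 (x) by 170 mm (y), top 20 mm above the table, three flush dark round rubber seats 60 mm wide: far seat (vessel) at x +32, y 0 mm in its axes, near seats (cylinder and pot, either way round) at x -22, y +35 and -35. Origin: centre, at table height; x points away from the robot, turned up to 0.25 rad.
- tray: Drip tray (side area), fixed: shallow dark steel tray 150 (x) by 210 mm (y), walls 3 mm thick and 14 mm high, inner floor 3 mm above the table. Origin: centre of its underside, at table height; x points away from the robot, turned up to 0.25 rad. The glass bottle stands in its far half (x about +46 mm); the near half is free.
- bottle_centre (a point): Small amber glass bottle, 36 mm in diameter, 75 mm high, standing in the far half of the drip tray: leave it alone. This point: its centre, half-way up.
- gasket_centre (a point): White flat gasket ring, 38 mm outside, 24 mm inside, 5 mm thick, lying on a far corner of the stand: leave it alone. This point: its centre.
- plug_centre (a point): Brass hexagon plug, 22 mm wide, 22 mm high, standing on the other far corner of the stand: leave it alone. This point: its centre, half-way up.

How it is judged:
By the outcome, as a careful person would: the job done as asked, in the order asked, and still so for the second after the job is handed in, with the robot touching nothing.
It also fails if it takes over 136 s, if anything falls off the work surface, if the arm or the gripper's body presses on something with over 40 N, if the wrist force passes 120 N, or if a joint passes its speed limit or range.

## Robot

A 7-joint arm with a two-finger parallel gripper is mounted at the origin on the work surface. World frame = base frame: x ahead of the robot, y to its left, z up, the work surface at z = 0. Lengths are in m, angles in rad, forces in N, time in s.
With the tool pointing down it reaches from about 0.425 to 0.95 m from the base axis. Payload 16.7 kg.
Tool frame: the origin (TCP) lies midway between the tips of the shut fingers; the grasp point (between the pads) lies 19 mm behind it (r.pinch_z is the distance from the TCP to the grasp point, in m); y points along the fingers, z is the direction in which the jaws open and shut, and the axes are right-handed (so a half turn about y gives the same grasp; the last joint's range is limited). The gripper opens to 94 mm and grips with 3 to 60 N. Pads are 16 mm wide; open, the fingers measure 119 mm over their backs; the gripper's body (75 mm by 177 mm) begins 78 mm behind the grasp point.
Start: joints at [-1.415, 0.426, 0.074, 1.606, -0.034, 1.111, -0.067], TCP at [0.203, 0.644, 0.169] pointing down, gripper open.
Joint ranges: [-2.85, 2.85], [-0.5, 2.14], [-1.23, 1.37], [0.21, 2.46], [-1.02, 4.16], [0.16, 2.05], [-2.73, 2.73]. Speed limits (rad/s): [1.89, 1.89, 2.39, 2.39, 3.01, 3.01, 3.01].

## Interface

Orientations are given as a unit quaternion [w, x, y, z].
In Python, from rig import r gives the robot as it stands.
- The arm moves only by the shell command python3 -m jog 'ROWS'. ROWS is a JSON object of lists of equal length, an entry for each row: "offset": the shift along the world's x, y, z in m, a list of three; "twist": the turn, a rotation vector about the world's x, y, z in degrees, a list of three; "claw": the closure in counts, from 0 (fully open) to 255 (shut). In form: {"offset": [[tx, ty, tz], ...], "twist": [[wx, wy, wz], ...], "claw": [claw, ...]}. A call has 1 to 12 rows; each row is the pose to reach, as a shift and turn from the pose commanded when the call began; what a row does not reach only later rows make up. A row lasts 1/10 s, in which the tool goes at most 50 mm and 8.59 degrees, less where a joint would pass 70% of its speed; a pose out of reach is approached as far as the arm can. A call with a gripper value outside its range is refused whole. The fingers move at their own pace and stop on an object; the grip force is fixed at half the most. Time passes only in rows, so rows that repeat a pose let the fingers close. It gives the time, the measured TCP pose, the force and the opening at its end, in the units of the state.
- r.get_obs(): the state, without advancing time (a new reading comes with each control period).
- r.snapshot(name): name is "side" or "top"; returns the picture (400x640x3 uint8, red, green, blue); there is no depth.
- r.camera_params(name): a dict with "K" (3x3 intrinsics, pixels), "pose" (4x4, takes a point from camera to world coordinates). Camera axes: x right, y up, looking along -z (the intrinsics and any distortion apply to the point x, -y, -z); pixel columns grow to the right and rows downward; lengths in m; the calibration is good to about 2 mm. A picture is of the moment at which its call begins. camera_params takes no time and is no camera call.
- r.job_done(): hands the job in, once; it reports no verdict.
Trained networks look in the newest picture that a camera, given by its name, has taken for a name from the list of things; names that differ only in an ending like _2 or _b are one class to them, and where a whole thing is asked for, a point or a joint stands for the part that bears it (a point fixed in the world has none). Each returns a list of dicts, best first, with "score" (0 to 1); they miss things now and then, are a little off and sometimes report something else, mostly with a low value. They report only what shows in the picture. A call takes as long as a camera call.
- r.look_for(camera, thing): "extent" ([left, top, width, height] in pixels, round what is visible of it).
The state is a dict: "clock": time; "joint_pos": joint angles; "qd": joint speeds; "effort": joint torques, N m; "ee_pos": TCP position; "ee_rot": TCP orientation; "contact_force": force on the tool from outside, world axes, zero at the start; "wrist_torque": the same for the moment, N m; "gripper_width": finger opening in m.
Only numpy, scipy, OpenCV 4.12 (cv2) and the standard library are available. Lean on these libraries where they do the work, as an engineer would, in place of code of your own. Each camera call takes 0.05 s, during which the arm holds its last target.

## Working session

There is one attempt and no reset: what is moved stays moved. The work goes in short steps, Python scripts to look and compute and a shell command to move; the robot and the scene stay as the last step left them, time stands still between calls to the robot, and variables do not carry over. Pictures are saved under pics/ and viewed, and the job is handed in when it is done.

```bash
ls; mkdir -p pics
python3 - <<'E'
from rig import r
import cv2,numpy as np
o=r.get_obs(); print({k:np.round(v,3).tolist() for k,v in o.items()}, r.pinch_z)
for n in("side","top"):
    im=r.snapshot(n); cv2.imwrite(f"pics/{n}0.png",im[:,:,::-1])
    p=r.camera_params(n); print(n,np.round(p["K"],1).tolist(),np.round(p["pose"],4).tolist(),[k for k in p])
E
```

```text
pics
{'clock': 0.0, 'joint_pos': [-1.416, 0.427, 0.074, 1.607, -0.034, 1.111, -0.067], 'qd': [-0.002, -0.0, -0.0, -0.002, 0.0, 0.0, 0.002], 'effort': [-0.001, -93.58, 3.666, -45.421, -0.049, 0.02, 0.0], 'ee_pos': [0.202, 0.643, 0.168], 'ee_rot': [-0.698, 0.699, -0.107, 0.107], 'contact_force': [0.284, 0.429, 0.035], 'wrist_torque': [0.027, 0.014, 0.052], 'gripper_width': 0.094} 0.0188
side [[399.0, 0.0, 321.8], [0.0, 399.0, 197.7], [0.0, 0.0, 1.0]] [[0.9826, 0.0883, -0.1631, 0.4137], [-0.1848, 0.5413, -0.8203, -0.7559], [0.0159, 0.8362, 0.5482, 0.5908], [0.0, 0.0, 0.0, 1.0]] ['K', 'pose']
top [[516.7, 0.0, 312.4], [0.0, 516.7, 193.8], [0.0, 0.0, 1.0]] [[-0.0103, 0.9887, -0.1494, 0.3538], [-0.9998, -0.0125, -0.0137, -0.0157], [-0.0154, 0.1493, 0.9887, 1.4884], [0.0, 0.0, 0.0, 1.0]] ['K', 'pose']
```

View pics/side0.png

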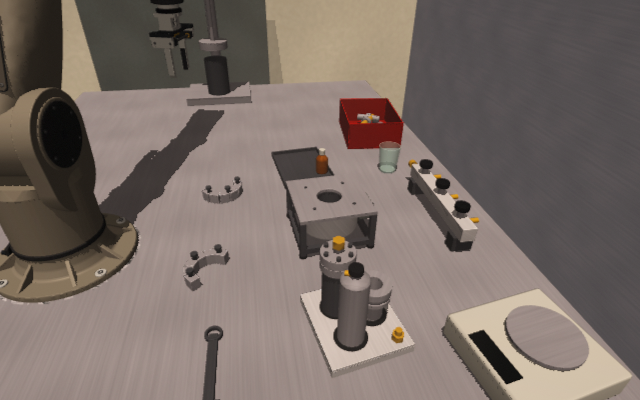

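View pics/top0.png

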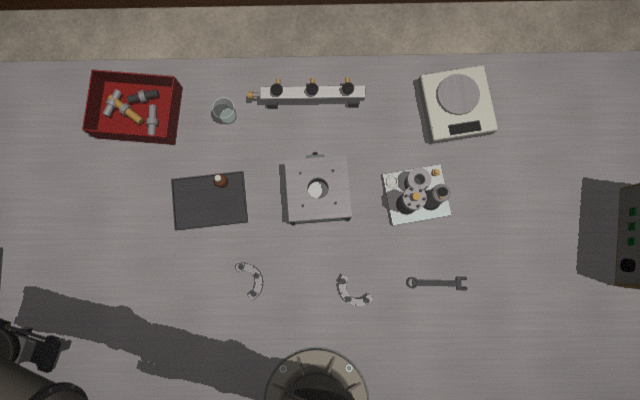

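Run:
```python
import cv2
t=cv2.imread("pics/top0.png"); s=cv2.imread("pics/side0.png")
cv2.imwrite("pics/t_a.png",cv2.resize(t[155:235,370:465],None,fx=8,fy=7.5,interpolation=cv2.INTER_CUBIC)[:600,:800])
cv2.imwrite("pics/t_b.png",cv2.resize(t[145:235,160:360],None,fx=4,fy=4,interpolation=cv2.INTER_CUBIC))
cv2.imwrite("pics/s_a.png",cv2.resize(s[225:375,290:420],None,fx=4,fy=4,interpolation=cv2.INTER_CUBIC))
cv2.imwrite("pics/s_b.png",cv2.resize(s[140:260,260:400],None,fx=5,fy=5,interpolation=cv2.INTER_CUBIC))
```

```text
(no output)
```

View pics/t_a.png

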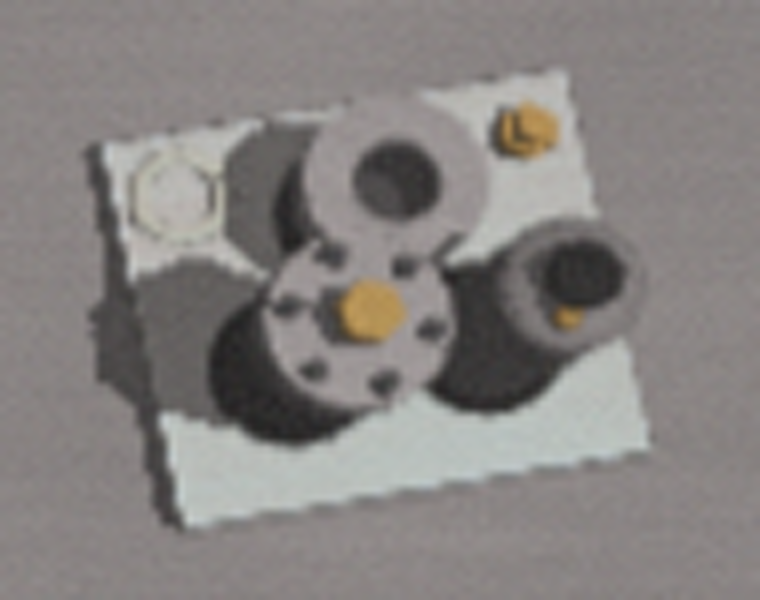

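View pics/t_b.png

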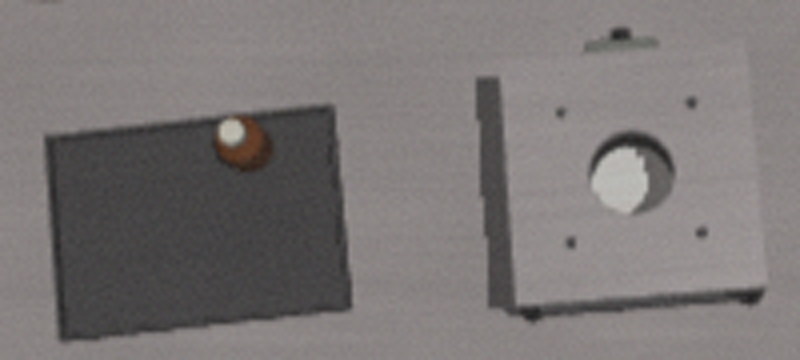

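View pics/s_a.png

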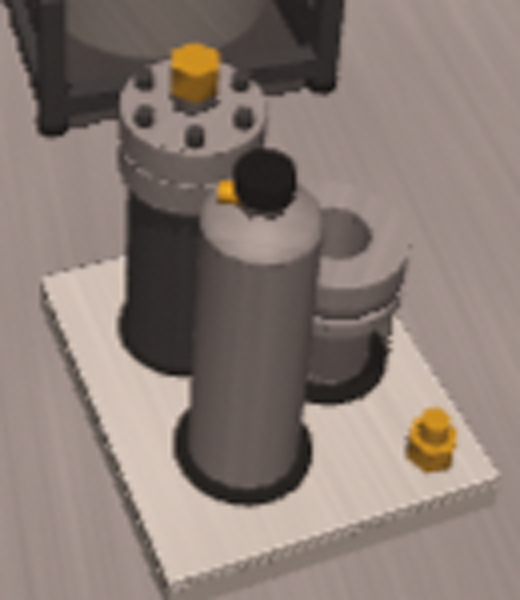

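View pics/s_b.png

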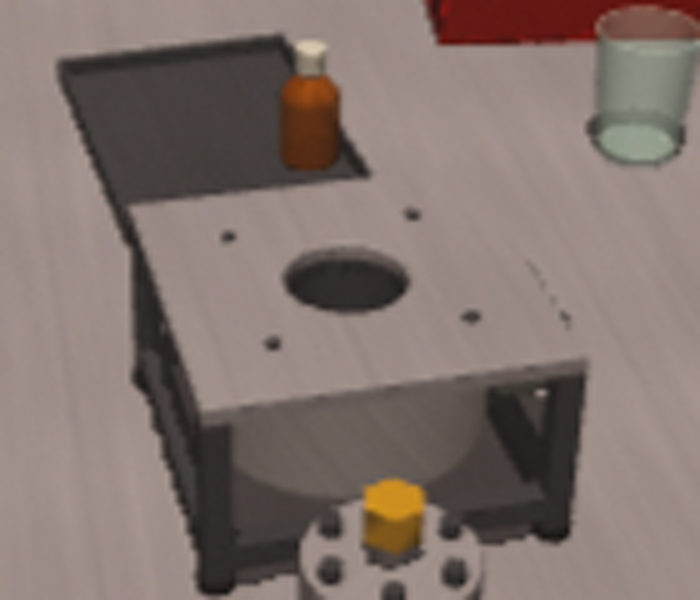

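```bash
cat > geo.py <<'E'
import numpy as np
from scipy.optimize import least_squares
CAM={"side":([[399.0,0,321.8],[0,399.0,197.7],[0,0,1]],None),"top":None}
from rig import r
P={n:r.camera_params(n) for n in("side","top")}
def proj(n,X):
    X=np.atleast_2d(X);T=np.linalg.inv(P[n]["pose"]);c=X@T[:3,:3].T+T[:3,3]
    c=c*[1,-1,-1];u=c@np.array(P[n]["K"]).T;return u[:,:2]/u[:,2:]
def back(n,uv,z):
    K=np.array(P[n]["K"]);d=np.linalg.inv(K)@[uv[0],uv[1],1.];d=d*[1,-1,-1]
    T=np.array(P[n]["pose"]);d=T[:3,:3]@d;o=T[:3,3];return o+d*(z-o[2])/d[2]
def px(p,off,fx,fy=None):
    fy=fy or fx;return np.array([(p[0]+.5)/fx-.5+off[0],(p[1]+.5)/fy-.5+off[1]])
def fit(obs,x0):  # obs: list (cam, local xyz, pixel)
    def f(q):
        c,s=np.cos(q[2]),np.sin(q[2]);R=np.array([[c,-s,0],[s,c,0],[0,0,1]])
        return np.concatenate([(proj(n,R@np.array(l)+[q[0],q[1],0])[0]-p) for n,l,p in obs])
    s=least_squares(f,x0);return s.x,s.fun.reshape(-1,2)
E
python3 - <<'E'
from geo import *
np.set_printoptions(precision=4,suppress=True)
ta=lambda *p:px(p,(370,155),8,7.5); tb=lambda *p:px(p,(160,145),4); sa=lambda *p:px(p,(290,225),4); sb=lambda *p:px(p,(260,140),5)
h=.02
def show(nm,obs):
    for sel in(("top","side"),("top",),("side",)):
        o=[a for a in obs if a[0] in sel]
        if len(o)>1:
            q,e=fit(o,[.6,0,0]);print(nm,sel,q,"res",np.abs(e).max())
            if len(sel)==2:print(e.round(1).tolist());Q=q
    return Q
S=show("stand",[("top",[.075,.085,h],ta(104,145)),("top",[.075,-.085,h],ta(567,70)),("top",[-.075,-.085,h],ta(650,448)),("top",[-.075,.085,h],ta(183,527)),
 ("side",[-.075,.085,h],sa(42,283)),("side",[-.075,-.085,h],sa(168,580)),("side",[.075,-.085,h],sa(497,474))])
Hh=show("heater",[("top",[.085,.085,.1],tb(500,70)),("top",[.085,-.085,.1],tb(745,40)),("top",[-.085,-.085,.1],tb(765,287)),("top",[-.085,.085,.1],tb(518,304)),
 ("side",[-.085,.085,.1],sb(132,206)),("side",[-.085,-.085,.1],sb(203,412)),("side",[.085,-.085,.1],sb(586,362)),("side",[.085,.085,.1],sb(370,178))])
print("well top",back("top",tb(631,172),.1),"side",back("side",sb(347,282),.1))
T=show("tray",[("top",[.075,.105,.014],tb(46,135)),("top",[.075,-.105,.014],tb(334,106)),("top",[-.075,-.105,.014],tb(351,308)),("top",[-.075,.105,.014],tb(62,340)),
 ("side",[-.075,.105,.014],sb(60,64)),("side",[.075,.105,.014],sb(280,37))])
c,s=np.cos(S[2]),np.sin(S[2])
for n,l in(("far",(.032,0)),("nearL",(-.022,.035)),("nearR",(-.022,-.035))):
    print(n,S[0]+c*l[0]-s*l[1],S[1]+s*l[0]+c*l[1])
print("vessel",back("top",ta(397,180),.095),"pot cap",back("top",ta(359,318),.154),"port",back("top",ta(373,310),.176),"side port",back("side",sa(195,62),.176))
print("knob",back("top",ta(585,270),.18),"side",back("side",sa(265,170),.175))
print("bottle cap",back("top",tb(231,131),.078),"gasket",back("top",ta(177,195),.025),"plug",back("top",ta(525,128),.042))
E
```

```text
stand ('top', 'side') [ 0.5687 -0.2943  0.1608] res 2.036731126163545
[[0.1, 0.7], [0.1, 0.7], [0.7, 1.2], [0.2, 0.9], [-0.0, -2.0], [0.6, 0.1], [1.4, -0.1]]
stand ('top',) [ 0.5713 -0.2937  0.16  ] res 0.36713641141369635
stand ('side',) [ 0.5673 -0.2949  0.1658] res 1.5194772305106312
heater ('top', 'side') [ 0.5724 -0.0107  0.1247] res 14.398817949789532
[[-1.9, 2.3], [-1.8, 1.4], [2.3, 0.8], [1.6, 5.1], [-4.6, 0.7], [-0.1, 0.6], [-0.6, -2.9], [14.4, -3.5]]
heater ('top',) [ 0.579  -0.0107  0.0746] res 1.7476766671226471
heater ('side',) [ 0.5672 -0.0128  0.1824] res 10.002124584400804
well top [ 0.5805 -0.0101  0.1   ] side [ 0.5771 -0.0174  0.1   ]
tray ('top', 'side') [0.5617 0.3027 0.1012] res 1.2666430065884526
[[0.3, 0.5], [-0.0, -0.3], [0.5, 0.2], [-0.0, 0.4], [-0.2, -1.3], [1.0, -1.1]]
tray ('top',) [0.5623 0.3033 0.096 ] res 0.36893199478697625
tray ('side',) [0.5636 0.2955 0.139 ] res 0.5087113478861625
far 0.6003357387036112 -0.2892121241370055
nearL 0.5414273482189005 -0.26331228764136644
nearR 0.5526382090578346 -0.33240871735557137
vessel [ 0.6028 -0.2884  0.095 ] pot cap [ 0.5438 -0.2625  0.154 ] port [ 0.5434 -0.263   0.176 ] side port [ 0.5405 -0.2639  0.176 ]
knob [ 0.5557 -0.3303  0.18  ] side [ 0.5528 -0.3294  0.175 ]
bottle cap [0.6165 0.2678 0.078 ] gasket [ 0.6105 -0.2232  0.025 ] plug [ 0.6317 -0.3449  0.042 ]
```

```bash
python3 - <<'E'
from geo import *
from scipy.spatial.transform import Rotation as R
o=r.get_obs();w,x,y,z=o["ee_rot"];M=R.from_quat([x,y,z,w]).as_matrix();print(M.round(3))
print(np.degrees(np.arctan2(M[1,2],M[0,2])))
sb=lambda *p:px(p,(260,140),5)
obs=[("side",[-.085,.085,.1],sb(132,206)),("side",[-.085,-.085,.1],sb(203,412)),("side",[.085,-.085,.1],sb(586,362))]
print(fit(obs,[.6,0,0]))
E
python3 -m jog '{"offset":[[0,0,0.05],[0,0,0.1],[0.05,-0.02,0.15],[0.09,-0.05,0.15],[0.13,-0.08,0.16],[0.17,-0.11,0.16],[0.21,-0.14,0.16],[0.25,-0.18,0.16],[0.27,-0.22,0.16],[0.29,-0.26,0.16],[0.30,-0.30,0.16],[0.31,-0.34,0.16]],"twist":[[0,0,0],[0,0,0],[0,0,0],[0,0,0],[0,0,0],[0,0,0],[0,0,0],[0,0,0],[0,0,0],[0,0,0],[0,0,0],[0,0,0]],"claw":[0,0,0,0,0,0,0,0,0,0,0,0]}'
```

```text
[[ 0.954 -0.     0.3  ]
 [-0.3   -0.001  0.954]
 [ 0.    -1.    -0.001]]
72.53622877199516
(array([ 0.57797851, -0.01449601,  0.05530815]), array([[-0.20933877, -0.20634343],
       [-0.65728503,  0.149351  ],
       [ 0.87806296, -0.25609097]]))
clock: 1.3
ee_pos: [0.5133, 0.3013, 0.3285]
ee_rot: [-0.699, 0.699, -0.108, 0.108]
contact_force: [0.4, -0.4, -0.7]
gripper_width: 0.0939
```

```bash
python3 -m jog '{"offset":[[0,-0.03,0],[0,-0.07,0],[0,-0.12,0],[0.01,-0.17,0],[0.01,-0.22,0],[0.02,-0.27,0],[0.02,-0.32,0],[0.03,-0.37,0],[0.03,-0.42,0],[0.04,-0.47,0],[0.04,-0.52,0],[0.04,-0.55,0]],"twist":[[0,0,-5],[0,0,-10],[0,0,-16],[0,0,-22],[0,0,-28],[0,0,-34],[0,0,-40],[0,0,-46],[0,0,-52],[0,0,-58],[0,0,-63],[0,0,-63]],"claw":[0,0,0,0,0,0,0,0,0,0,0,0]}'
python3 -c "
from rig import r;print(r.get_obs()['joint_pos'].round(2))"
```

```text
clock: 2.5
ee_pos: [0.5518, -0.2496, 0.3288]
ee_rot: [-0.538, 0.539, -0.458, 0.458]
contact_force: [0.0, 0.2, -0.2]
gripper_width: 0.0939
[-0.29  0.25  0.76  1.58 -0.18  1.37  0.66]
```

```bash
python3 -m jog '{"offset":[[0,-0.04,0],[0.002,-0.08,0],[0.002,-0.081,-0.03],[0.002,-0.081,-0.07],[0.002,-0.081,-0.10],[0.002,-0.081,-0.10],[0.002,-0.081,-0.10]],"twist":[[0,0,0],[0,0,0],[0,0,0],[0,0,0],[0,0,0],[0,0,0],[0,0,0]],"claw":[0,0,0,0,0,0,0]}'
python3 - <<'E'
from rig import r
import cv2
print(r.get_obs()['joint_pos'].round(2),r.get_obs()['ee_pos'].round(4))
s=r.snapshot("side")[:,:,::-1];t=r.snapshot("top")[:,:,::-1]
cv2.imwrite("pics/s1.png",cv2.resize(s[180:380,260:450],None,fx=3,fy=3,interpolation=cv2.INTER_CUBIC))
cv2.imwrite("pics/t1.png",cv2.resize(t[130:250,330:490],None,fx=5,fy=5,interpolation=cv2.INTER_CUBIC))
E
```

```text
clock: 3.2
ee_pos: [0.5546, -0.3273, 0.2296]
ee_rot: [-0.54, 0.54, -0.457, 0.457]
contact_force: [0.7, -0.8, 0.7]
gripper_width: 0.0945
[-0.12  0.4   0.75  1.64 -0.29  1.21  0.86] [ 0.5546 -0.3273  0.2296]
```

View pics/s1.png

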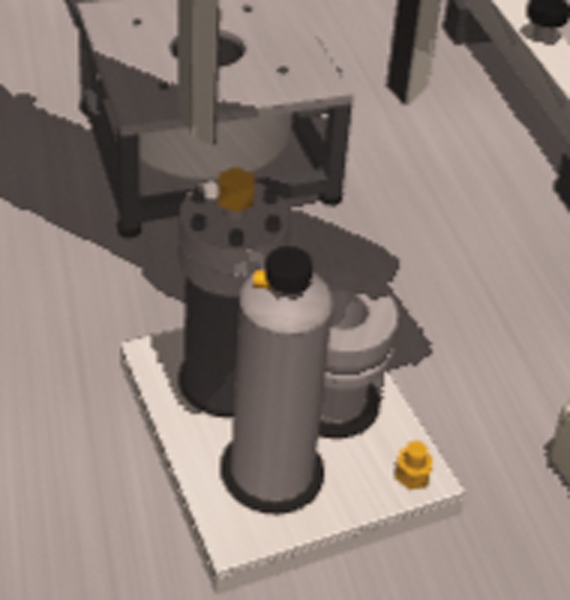

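View pics/t1.png

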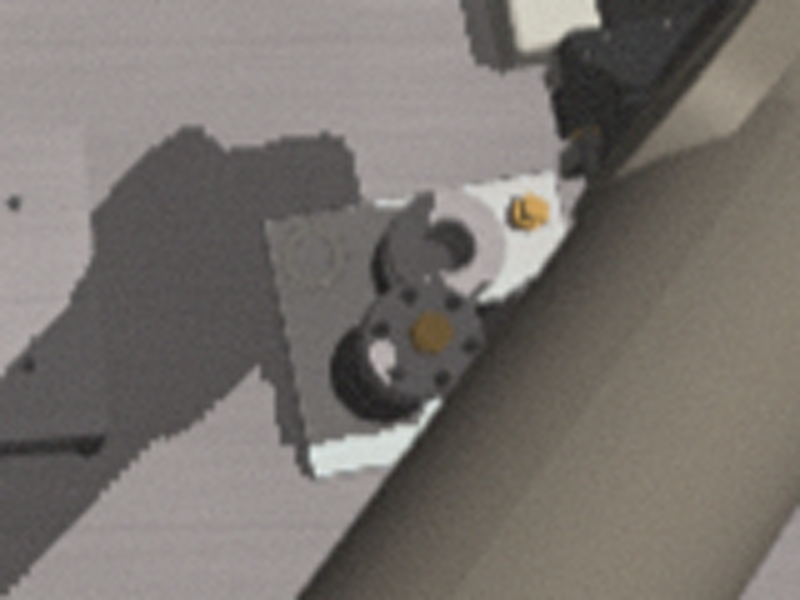

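Run:
```python
from geo import *
a=np.radians(9.5)
p=np.array([.5546,-.3273,.2296])
for s in(-.0595,-.047,.047,.0595):
    for w in(-.008,.008):
        q=p+s*np.array([np.cos(a),np.sin(a),0])+w*np.array([-np.sin(a),np.cos(a),0])
        u=proj("side",q)[0];print(s,w,((u-[260,180]+.5)*3-.5).round(0))
```

```text
-0.0595 -0.008 [187. 212.]
-0.0595 0.008 [176. 190.]
-0.047 -0.008 [213. 206.]
-0.047 0.008 [200. 185.]
0.047 -0.008 [393. 164.]
0.047 0.008 [378. 145.]
0.0595 -0.008 [416. 159.]
0.0595 0.008 [400. 140.]
```

Run:
```python
from rig import r
import cv2
s=r.snapshot("side")[:,:,::-1]
cv2.imwrite("pics/s2.png",cv2.resize(s[0:300,200:500],None,fx=2,fy=2,interpolation=cv2.INTER_CUBIC))
```

```text
(no output)
```

View pics/s2.png

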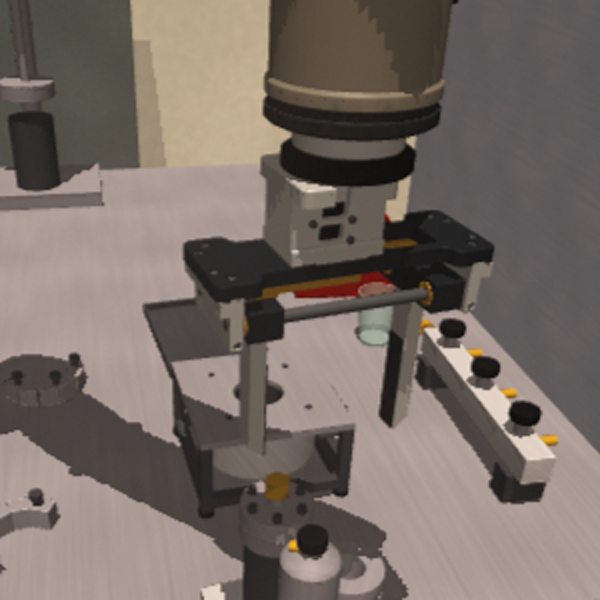

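Run:
```python
from geo import *
a=np.radians(9.5)
for z in(.2296,.2626,.33):
  for y in(-.3273,-.277):
    p=np.array([.5546,y,z]);d=np.array([np.cos(a),np.sin(a),0])
    print(z,y,[proj(n,p+s*d)[0].round(0).tolist() for n in("side","top") for s in(-.053,.053)])
p=np.array([.203,.644,.169]);d=np.array([.3,.954,0])
print([proj(n,p+s*d)[0].round(0).tolist() for n in("side","top") for s in(-.053,.053)])
s=r.snapshot("top")
import cv2
cv2.imwrite("pics/t2.png",cv2.resize(s[80:280,330:560,::-1],None,fx=3,fy=3))
t=cv2.imread("pics/side0.png");cv2.imwrite("pics/s0z.png",cv2.resize(t[0:120,120:270],None,fx=5,fy=5))
```

```text
0.2296 -0.3273 [[325.0, 246.0], [392.0, 230.0], [451.0, 209.0], [442.0, 167.0]]
0.2296 -0.277 [[318.0, 224.0], [381.0, 211.0], [430.0, 209.0], [421.0, 167.0]]
0.2626 -0.3273 [[325.0, 227.0], [394.0, 212.0], [454.0, 207.0], [445.0, 164.0]]
0.2626 -0.277 [[318.0, 206.0], [383.0, 193.0], [433.0, 208.0], [424.0, 165.0]]
0.33 -0.3273 [[326.0, 184.0], [400.0, 171.0], [462.0, 204.0], [452.0, 158.0]]
0.33 -0.277 [[319.0, 165.0], [388.0, 154.0], [440.0, 204.0], [430.0, 159.0]]
[[175.0, 88.0], [188.0, 78.0], [77.0, 342.0], [38.0, 329.0]]
```

View pics/t2.png

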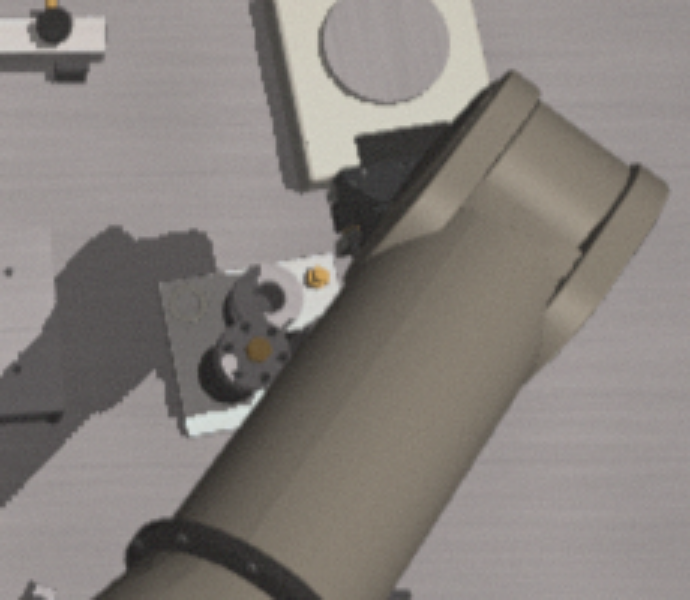

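View pics/s0z.png

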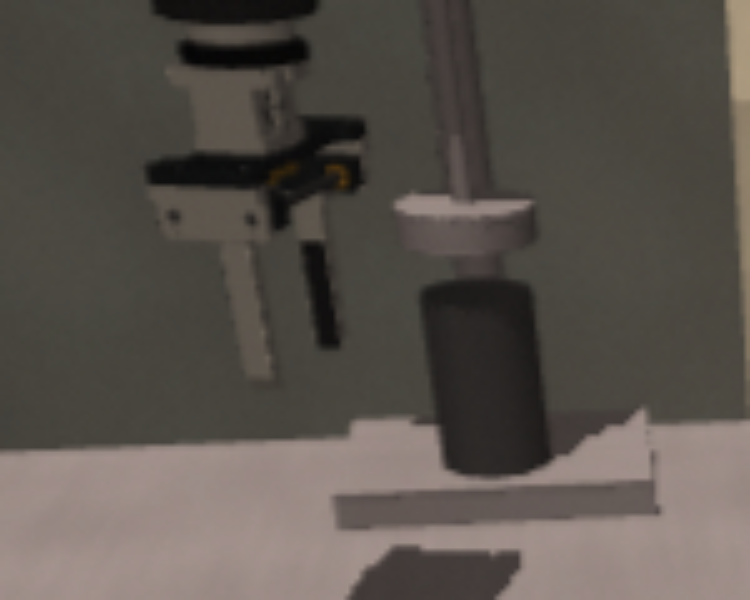

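```bash
python3 -m jog '{"offset":[[0,0,0.0],[0,0,0],[0,0,0],[0,0,0],[0,0,0],[0,0,0],[0,0,0],[0,0,0],[0,0,0],[0,0,0]],"twist":[[0,0,0],[0,0,0],[0,0,0],[0,0,0],[0,0,0],[0,0,0],[0,0,0],[0,0,0],[0,0,0],[0,0,0]],"claw":[255,255,255,255,255,255,255,255,255,255]}'
python3 - <<'E'
from rig import r
import cv2
s=r.snapshot("side")[:,:,::-1]
cv2.imwrite("pics/s3.png",cv2.resize(s[100:300,250:450],None,fx=3,fy=3,interpolation=cv2.INTER_CUBIC))
E
```

```text
clock: 4.4
ee_pos: [0.5545, -0.3272, 0.229]
ee_rot: [-0.54, 0.54, -0.457, 0.457]
contact_force: [-0.3, -1.0, 0.5]
gripper_width: 0.0176
```

View pics/s3.png

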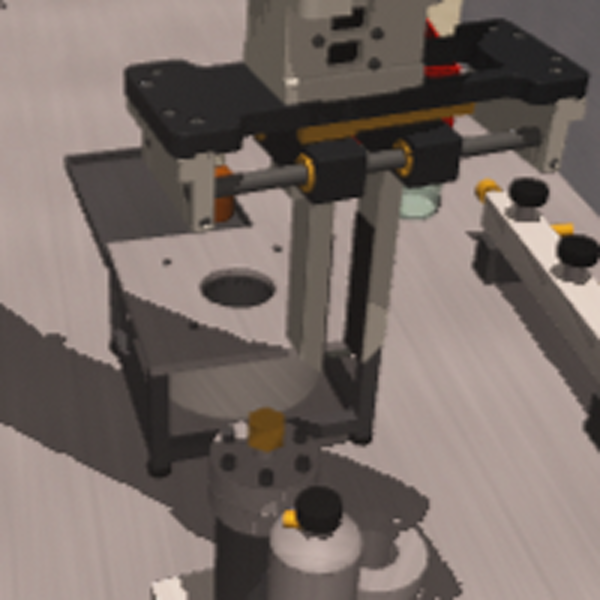

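```bash
python3 -m jog '{"offset":[[0,-0.003,0.0],[0,-0.003,0],[0,-0.003,0],[0,-0.003,0],[0,-0.003,0],[0,-0.003,0],[0,-0.003,-0.02],[0,-0.003,-0.05],[0,-0.003,-0.075],[0,-0.003,-0.075],[0,-0.003,-0.075]],"twist":[[0,0,0],[0,0,0],[0,0,0],[0,0,0],[0,0,0],[0,0,0],[0,0,0],[0,0,0],[0,0,0],[0,0,0],[0,0,0]],"claw":[0,0,0,0,0,0,0,0,0,0,0]}'
python3 - <<'E'
from rig import r
import cv2
s=r.snapshot("side")[:,:,::-1]
cv2.imwrite("pics/s4.png",cv2.resize(s[150:350,260:450],None,fx=3,fy=3,interpolation=cv2.INTER_CUBIC))
print(r.get_obs()["contact_force"])
E
```

```text
clock: 5.55
ee_pos: [0.5546, -0.3304, 0.1545]
ee_rot: [-0.54, 0.54, -0.457, 0.457]
contact_force: [-0.6, -0.2, 0.8]
gripper_width: 0.0933
[-0.18907782 -0.23221765  0.53916895]
```

View pics/s4.png

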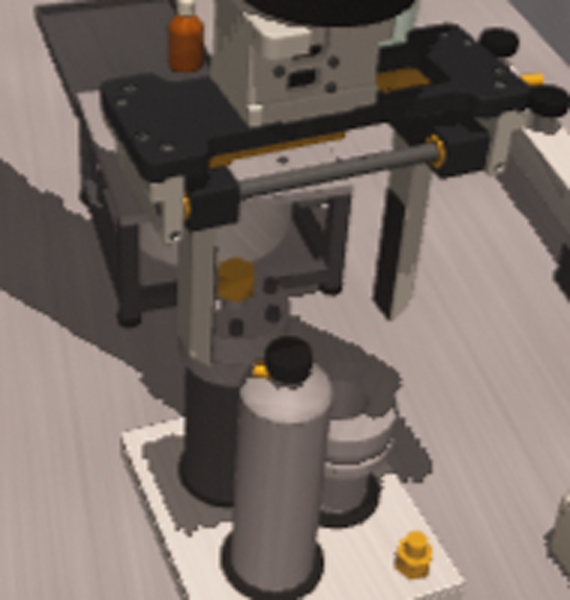

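Run:
```python
from geo import *
import cv2
a=np.radians(9.5);d=np.array([np.cos(a),np.sin(a),0]);e=np.array([-np.sin(a),np.cos(a),0])
s=r.snapshot("side")[:,:,::-1]
im=cv2.resize(s[235:285,310:410],None,fx=8,fy=8,interpolation=cv2.INTER_NEAREST)
p=np.array([.5546,-.3304,.1545])
for k,dz,col in((0,0,(0,0,255)),(1,.03,(0,255,0))):
  for sx in(-.0595,-.047,.047,.0595):
    for w in(-.008,.008):
        u=proj("side",p+sx*d+w*e+[0,0,dz])[0];u=((u-[310,235]+.5)*8-.5).astype(int)
        cv2.circle(im,tuple(int(v) for v in u),4,col,-1)
cv2.imwrite("pics/s5.png",im)
```

```text
(no output)
```

View pics/s5.png

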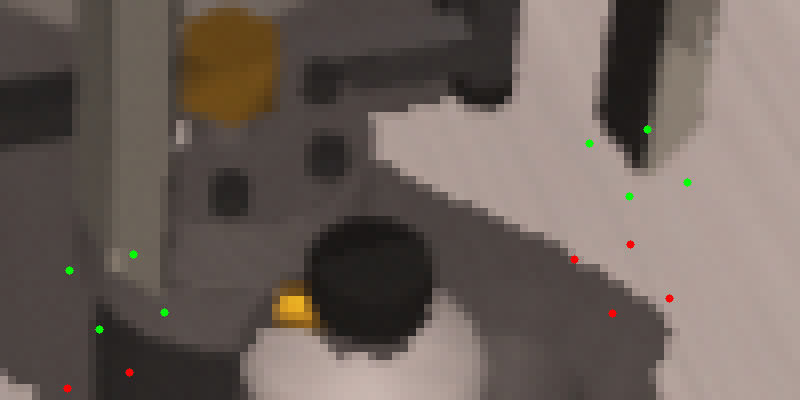

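```bash
python3 -m jog '{"offset":[[0,0,-0.02],[0,0,-0.04],[0,0,-0.053],[0,0,-0.053],[0,0,-0.053]],"twist":[[0,0,0],[0,0,0],[0,0,0],[0,0,0],[0,0,0]],"claw":[0,0,0,0,0]}'
python3 - <<'E'
from geo import *
import cv2
s=r.snapshot("side")[:,:,::-1]
cv2.imwrite("pics/s6.png",cv2.resize(s[180:350,270:430],None,fx=3.5,fy=3.5,interpolation=cv2.INTER_CUBIC))
E
```

```text
clock: 6.15
ee_pos: [0.5549, -0.3305, 0.1019]
ee_rot: [0.54, -0.54, 0.457, -0.457]
contact_force: [0.2, -0.4, -0.3]
gripper_width: 0.0945
```

View pics/s6.png

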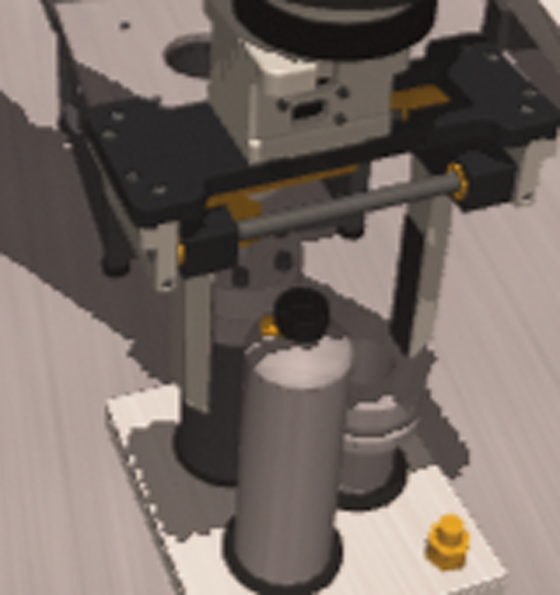

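Run:
```python
from geo import *
f=lambda u:((u-[270,180]+.5)*3.5-.5).round(0)
for z in(.02,.1,.12,.14,.154,.18,.2): print(z,f(proj("side",[.5545,-.331,z])[0]))
a=np.radians(9.5);d=np.array([np.cos(a),np.sin(a),0]);e=np.array([-np.sin(a),np.cos(a),0])
for z in(.102,.12,.13,.14):print(z,[f(proj("side",np.array([.5549,-.3305,z])+s*d-.008*e)[0]).tolist() for s in(-.0595,-.047,.047,.0595)])
```

```text
0.02 [286. 542.]
0.1 [296. 429.]
0.12 [299. 399.]
0.14 [301. 367.]
0.154 [303. 344.]
0.18 [307. 300.]
0.2 [310. 264.]
0.102 [[181.0, 473.0], [207.0, 465.0], [397.0, 412.0], [420.0, 405.0]]
0.12 [[182.0, 445.0], [208.0, 437.0], [400.0, 385.0], [425.0, 378.0]]
0.13 [[182.0, 429.0], [209.0, 421.0], [403.0, 369.0], [427.0, 362.0]]
0.14 [[182.0, 412.0], [210.0, 405.0], [405.0, 353.0], [430.0, 346.0]]
```

```bash
python3 -m jog '{"offset":[[0,0,-0.005],[0,0,-0.01],[0,0,-0.015],[0,0,-0.017],[0,0,-0.017]],"twist":[[0,0,0],[0,0,0],[0,0,0],[0,0,0],[0,0,0]],"claw":[0,0,0,0,0]}'
python3 - <<'E'
from geo import *
import cv2
s=r.snapshot("side")[:,:,::-1]
cv2.imwrite("pics/s7.png",cv2.resize(s[180:350,270:430],None,fx=3.5,fy=3.5,interpolation=cv2.INTER_CUBIC))
E
```

```text
clock: 6.7
ee_pos: [0.5543, -0.3301, 0.0835]
ee_rot: [-0.54, 0.54, -0.457, 0.457]
contact_force: [-0.1, -0.1, 0.7]
gripper_width: 0.094
```

View pics/s7.png

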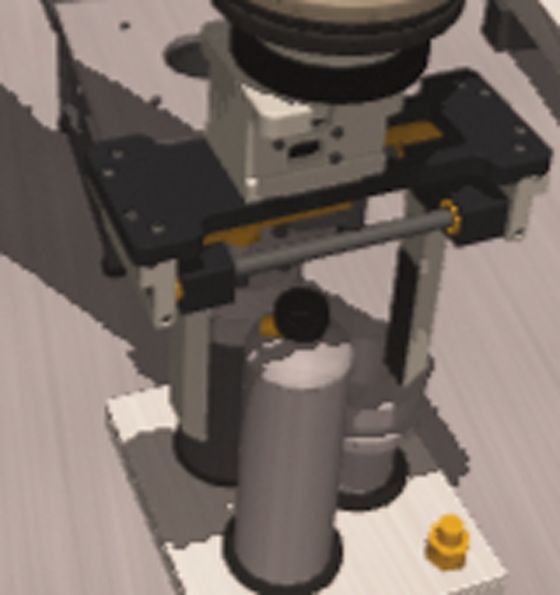

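```bash
python3 -m jog '{"offset":[[0,0,0],[0,0,0],[0,0,0],[0,0,0],[0,0,0],[0,0,0],[0,0,0],[0,0,0],[0,0,0],[0,0,0.01],[0,0,0.02],[0,0,0.02]],"twist":[[0,0,0],[0,0,0],[0,0,0],[0,0,0],[0,0,0],[0,0,0],[0,0,0],[0,0,0],[0,0,0],[0,0,0],[0,0,0],[0,0,0]],"claw":[255,255,255,255,255,255,255,255,255,255,255,255]}'
python3 - <<'E'
from geo import *
import cv2
s=r.snapshot("side")[:,:,::-1]
cv2.imwrite("pics/s8.png",cv2.resize(s[180:350,270:430],None,fx=3.5,fy=3.5,interpolation=cv2.INTER_CUBIC))
E
```

```text
clock: 7.95
ee_pos: [0.5554, -0.3307, 0.1058]
ee_rot: [0.54, -0.54, 0.456, -0.457]
contact_force: [-0.9, -0.0, -4.8]
gripper_width: 0.0476
```

View pics/s8.png

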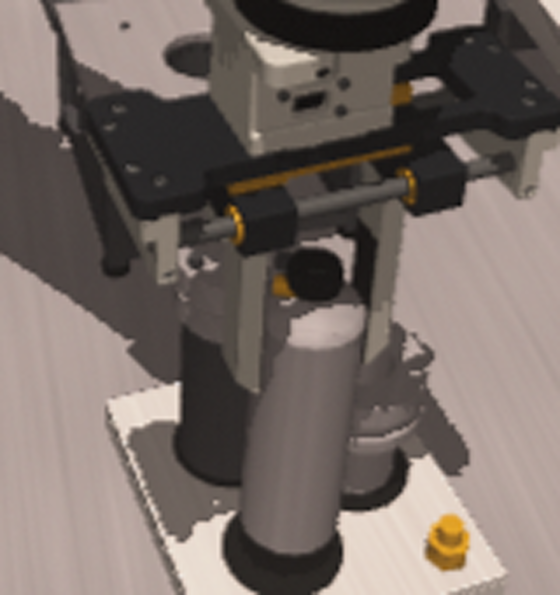

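```bash
python3 -m jog '{"offset":[[0,0,0.02],[0,0,0.06],[0,0,0.10],[0,0,0.14],[0,0,0.17],[0,0.01,0.18],[0,0.03,0.18],[-0.002,0.06,0.18],[-0.005,0.10,0.18],[-0.007,0.14,0.18],[-0.009,0.18,0.18],[-0.011,0.22,0.18]],"twist":[[0,0,0],[0,0,0],[0,0,0],[0,0,0],[0,0,0],[0,0,0],[0,0,0],[0,0,0],[0,0,0],[0,0,0],[0,0,0],[0,0,0]],"claw":[255,255,255,255,255,255,255,255,255,255,255,255]}'
python3 -m jog '{"offset":[[-0.002,0.04,0],[-0.004,0.08,0],[-0.006,0.12,0],[-0.008,0.16,0],[-0.01,0.20,0],[-0.012,0.24,0],[-0.014,0.28,0],[-0.016,0.32,0],[-0.018,0.36,0],[-0.02,0.40,0],[-0.02,0.43,0],[-0.021,0.45,0]],"twist":[[0,0,0],[0,0,0],[0,0,0],[0,0,0],[0,0,0],[0,0,0],[0,0,0],[0,0,0],[0,0,0],[0,0,0],[0,0,0],[0,0,0]],"claw":[255,255,255,255,255,255,255,255,255,255,255,255]}'
python3 -m jog '{"offset":[[0,0.009,0],[0,0.009,0],[0,0.009,0]],"twist":[[0,0,0],[0,0,0],[0,0,0]],"claw":[255,255,255]}'
python3 - <<'E'
from geo import *
import cv2
print(r.get_obs()["joint_pos"].round(2))
s=r.snapshot("side")[:,:,::-1];t=r.snapshot("top")[:,:,::-1]
cv2.imwrite("pics/s9.png",cv2.resize(s[0:220,210:430],None,fx=2.7,fy=2.7,interpolation=cv2.INTER_CUBIC))
cv2.imwrite("pics/t9.png",t)
E
```

```text
clock: 9.2
ee_pos: [0.5425, -0.1075, 0.2826]
ee_rot: [-0.54, 0.54, -0.457, 0.456]
contact_force: [0.8, -0.7, -5.3]
gripper_width: 0.0479
clock: 10.4
ee_pos: [0.5208, 0.3426, 0.2821]
ee_rot: [-0.54, 0.541, -0.456, 0.456]
contact_force: [0.2, -0.9, -4.5]
gripper_width: 0.0478
clock: 10.7
ee_pos: [0.523, 0.3472, 0.2839]
ee_rot: [-0.539, 0.54, -0.457, 0.457]
contact_force: [0.6, -0.6, -4.6]
gripper_width: 0.0476
[-1.03  0.28  0.44  1.59 -0.12  1.29 -0.41]
```

View pics/s9.png

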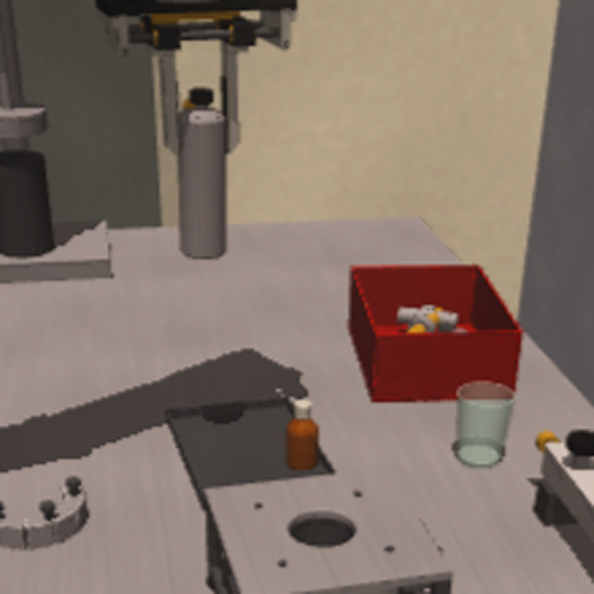

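View pics/t9.png

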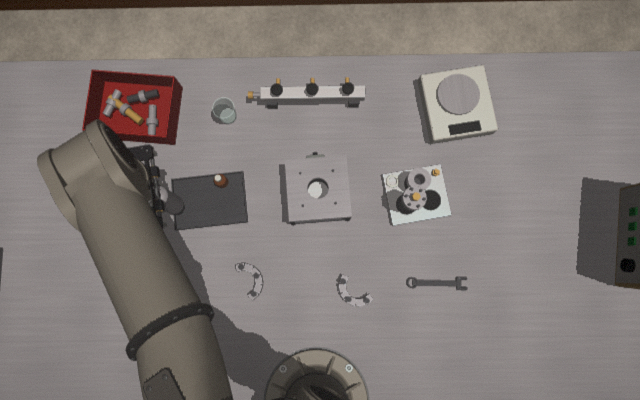

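Run:
```python
from geo import *
for p in([.523,.348,.38],[.523,.348,.22],[.523,.348,.003],[.523,.348,.36]): print(p,proj("side",p)[0].round(1),proj("top",p)[0].round(1))
import cv2
t=cv2.imread("pics/t9.png");cv2.imwrite("pics/t9z.png",cv2.resize(t[130:250,100:260],None,fx=5,fy=5,interpolation=cv2.INTER_CUBIC))
```

```text
[0.523, 0.348, 0.38] [283.4  32.2] [152.6 195. ]
[0.523, 0.348, 0.22] [285.5  92.5] [173.3 204.5]
[0.523, 0.348, 0.003] [287.9 160.6] [194.3 214.1]
[0.523, 0.348, 0.36] [283.7  40.3] [155.5 196.4]
```

View pics/t9z.png

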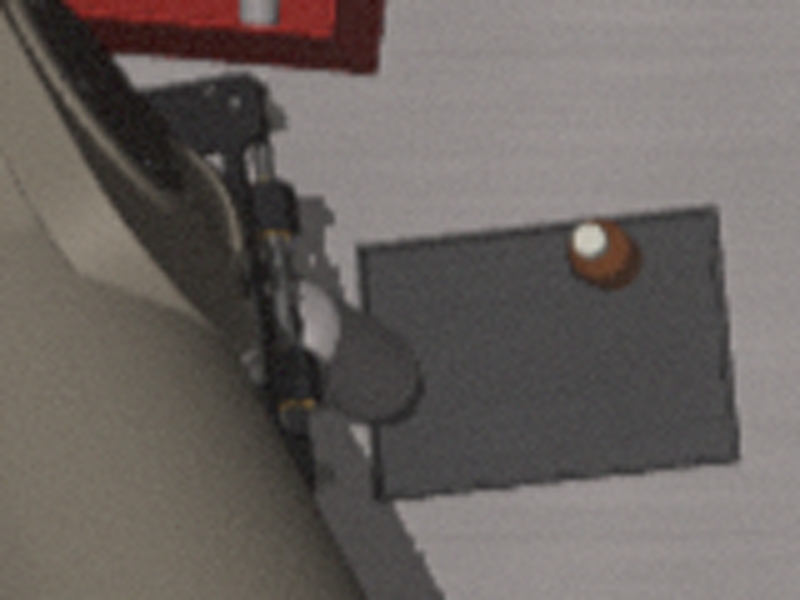

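```bash
python3 -m jog '{"offset":[[0,0,-0.02],[0,0,-0.06],[0,0,-0.10],[0,0,-0.14],[0,0,-0.17],[0,0,-0.19],[0,0,-0.20],[0,0,-0.205],[0,0,-0.209],[0,0,-0.212],[0,0,-0.212]],"twist":[[0,0,0],[0,0,0],[0,0,0],[0,0,0],[0,0,0],[0,0,0],[0,0,0],[0,0,0],[0,0,0],[0,0,0],[0,0,0]],"claw":[255,255,255,255,255,255,255,255,255,255,255]}'
python3 -m jog '{"offset":[[0,0,-0.002],[0,0,-0.003],[0,0,-0.003]],"twist":[[0,0,0],[0,0,0],[0,0,0]],"claw":[255,255,255]}'
```

```text
clock: 11.9
ee_pos: [0.5228, 0.349, 0.0724]
ee_rot: [0.54, -0.54, 0.457, -0.457]
contact_force: [0.1, -0.3, -4.3]
gripper_width: 0.0475
clock: 12.2
ee_pos: [0.5226, 0.3489, 0.069]
ee_rot: [0.54, -0.54, 0.457, -0.457]
contact_force: [0.4, 0.5, -5.1]
gripper_width: 0.048
```

```bash
python3 -m jog '{"offset":[[0,0,-0.001],[0,0,-0.002],[0,0,-0.002]],"twist":[[0,0,0],[0,0,0],[0,0,0]],"claw":[255,255,255]}'
python3 - <<'E'
from geo import *
import cv2
s=r.snapshot("side")[:,:,::-1]
cv2.imwrite("pics/s10.png",cv2.resize(s[80:200,250:400],None,fx=5,fy=5,interpolation=cv2.INTER_CUBIC))
E
```

```text
clock: 12.5
ee_pos: [0.5226, 0.3489, 0.067]
ee_rot: [0.54, -0.54, 0.457, -0.457]
contact_force: [-0.6, 0.5, -4.1]
gripper_width: 0.0479
```

View pics/s10.png

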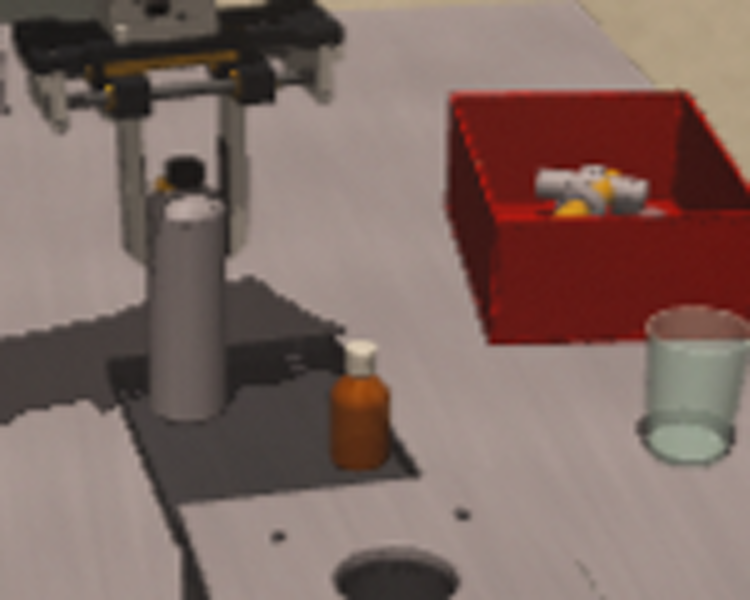

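Not yet touching; lower by 1 mm steps until the load goes.

```bash
python3 -m jog '{"offset":[[0,0,-0.001],[0,0,-0.001],[0,0,-0.001]],"twist":[[0,0,0],[0,0,0],[0,0,0]],"claw":[255,255,255]}' | grep -E "pos|force"
python3 -m jog '{"offset":[[0,0,-0.001],[0,0,-0.001],[0,0,-0.001]],"twist":[[0,0,0],[0,0,0],[0,0,0]],"claw":[255,255,255]}'| grep -E "pos|force"
```

```text
ee_pos: [0.5228, 0.3492, 0.0668]
contact_force: [-3.0, -0.9, 9.0]
ee_pos: [0.5229, 0.3496, 0.0668]
contact_force: [-7.2, -2.8, 21.2]
```

```bash
python3 -m jog '{"offset":[[0,0,0.001],[0,0,0.0015],[0,0,0.0015],[0,0,0.0015],[0,0,0.0015],[0,0,0.0015],[0,0,0.0015],[0,0,0.0015],[0,0,0.0015],[0,0,0.0015],[0,0,0.0015]],"twist":[[0,0,0],[0,0,0],[0,0,0],[0,0,0],[0,0,0],[0,0,0],[0,0,0],[0,0,0],[0,0,0],[0,0,0],[0,0,0]],"claw":[255,255,200,150,100,50,0,0,0,0,0]}'
python3 - <<'E'
from geo import *
import cv2
s=r.snapshot("side")[:,:,::-1]
cv2.imwrite("pics/s11.png",cv2.resize(s[80:200,250:400],None,fx=5,fy=5,interpolation=cv2.INTER_CUBIC))
E
```

```text
clock: 14.25
ee_pos: [0.5226, 0.3488, 0.0664]
ee_rot: [-0.54, 0.54, -0.457, 0.457]
contact_force: [-0.6, 0.0, 0.3]
gripper_width: 0.0937
```

View pics/s11.png

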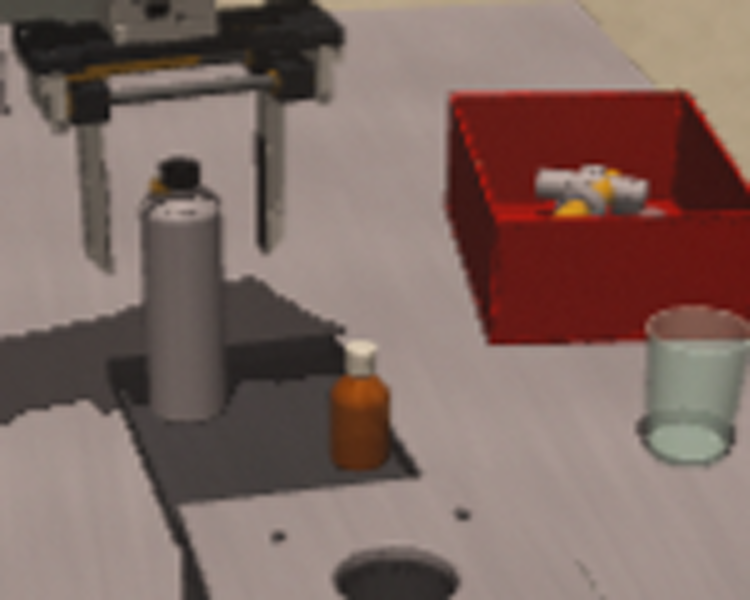

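```bash
python3 -m jog '{"offset":[[0,0,0.02],[0,0,0.06],[0,0,0.10],[0,0,0.14],[0,0,0.17],[0,0,0.19],[0,-0.02,0.20],[0,-0.06,0.20],[0,-0.11,0.20],[0,-0.16,0.20],[0,-0.21,0.20],[0.005,-0.26,0.20]],"twist":[[0,0,0],[0,0,0],[0,0,0],[0,0,0],[0,0,0],[0,0,0],[0,0,0],[0,0,0],[0,0,0],[0,0,0],[0,0,0],[0,0,0]],"claw":[0,0,0,0,0,0,0,0,0,0,0,0]}'|grep -E "pos|force"
python3 -m jog '{"offset":[[0,-0.05,0],[0,-0.10,0],[0,-0.15,0],[0.005,-0.20,0],[0.01,-0.25,0],[0.015,-0.29,0],[0.015,-0.33,0],[0.015,-0.352,0],[0.015,-0.352,-0.02],[0.015,-0.352,-0.06],[0.015,-0.352,-0.10],[0.015,-0.352,-0.12]],"twist":[[0,0,0],[0,0,0],[0,0,0],[0,0,0],[0,0,0],[0,0,0],[0,0,0],[0,0,0],[0,0,0],[0,0,0],[0,0,0],[0,0,0]],"claw":[0,0,0,0,0,0,0,0,0,0,0,0]}'
python3 -m jog '{"offset":[[0,0,0],[0,0,0]],"twist":[[0,0,0],[0,0,0]],"claw":[0,0]}'|grep -E "pos|force"
python3 - <<'E'
from geo import *
import cv2
s=r.snapshot("side")[:,:,::-1]
cv2.imwrite("pics/s12.png",cv2.resize(s[160:350,260:430],None,fx=3.1,fy=3.1,interpolation=cv2.INTER_CUBIC))
E
```

```text
ee_pos: [0.5264, 0.0862, 0.2662]
contact_force: [0.5, -0.3, 0.6]
clock: 16.7
ee_pos: [0.54, -0.2628, 0.1431]
ee_rot: [-0.539, 0.54, -0.458, 0.456]
contact_force: [0.9, 0.0, 0.7]
gripper_width: 0.0939
ee_pos: [0.542, -0.2636, 0.147]
contact_force: [-0.2, -0.4, -0.3]
```

View pics/s12.png

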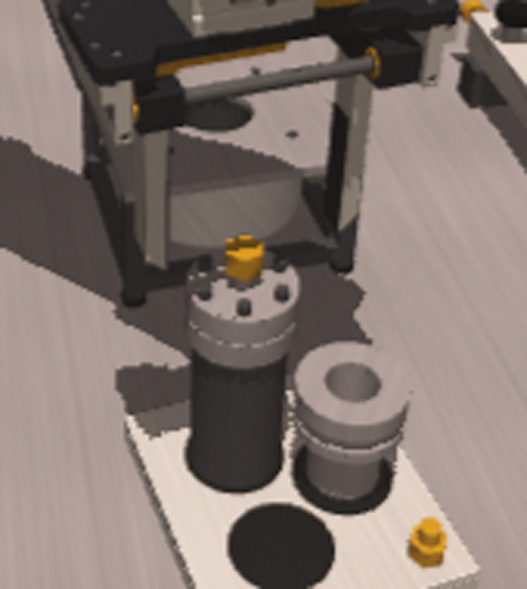

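```bash
python3 -m jog '{"offset":[[0,0,-0.02],[0,0,-0.04],[0,0,-0.055],[0,0,-0.0635],[0,0,-0.0635],[0,0,-0.0635]],"twist":[[0,0,0],[0,0,0],[0,0,0],[0,0,0],[0,0,0],[0,0,0]],"claw":[0,0,0,0,0,0]}'|grep -E "pos|force"
python3 - <<'E'
from geo import *
import cv2
s=r.snapshot("side")[:,:,::-1]
cv2.imwrite("pics/s13.png",cv2.resize(s[160:350,260:430],None,fx=3.1,fy=3.1,interpolation=cv2.INTER_CUBIC))
E
```

```text
ee_pos: [0.5429, -0.2632, 0.0837]
contact_force: [0.5, -0.0, -0.5]
```

View pics/s13.png

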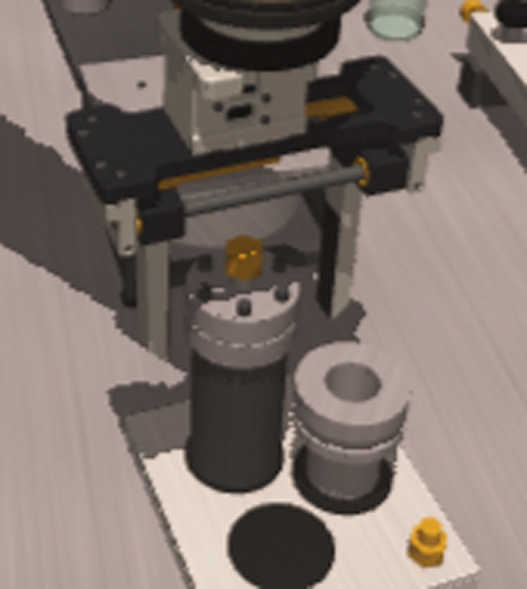

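```bash
python3 -m jog '{"offset":[[0,0,0],[0,0,0],[0,0,0],[0,0,0],[0,0,0],[0,0,0],[0,0,0],[0,0,0],[0,0,0],[0,0,0.01],[0,0,0.02],[0,0,0.02]],"twist":[[0,0,0],[0,0,0],[0,0,0],[0,0,0],[0,0,0],[0,0,0],[0,0,0],[0,0,0],[0,0,0],[0,0,0],[0,0,0],[0,0,0]],"claw":[255,255,255,255,255,255,255,255,255,255,255,255]}'
python3 - <<'E'
from geo import *
import cv2
s=r.snapshot("side")[:,:,::-1]
cv2.imwrite("pics/s14.png",cv2.resize(s[160:350,260:430],None,fx=3.1,fy=3.1,interpolation=cv2.INTER_CUBIC))
E
```

```text
clock: 18.8
ee_pos: [0.5434, -0.2633, 0.1046]
ee_rot: [0.54, -0.539, 0.456, -0.457]
contact_force: [-0.1, 0.6, -3.6]
gripper_width: 0.0614
```

View pics/s14.png

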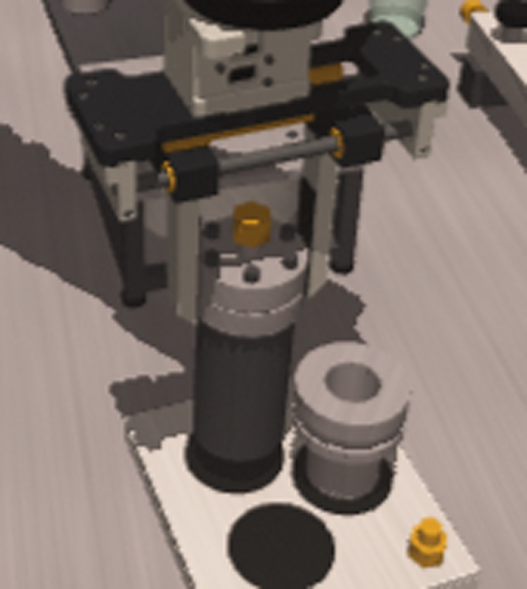

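```bash
python3 -m jog '{"offset":[[0,0,0.02],[0,0,0.06],[0,0,0.10],[0,0.01,0.12],[0,0.03,0.13],[0,0.07,0.13],[0,0.11,0.13],[-0.005,0.15,0.13],[-0.005,0.19,0.13],[-0.01,0.23,0.13],[-0.01,0.27,0.13],[-0.01,0.31,0.13]],"twist":[[0,0,0],[0,0,0],[0,0,0],[0,0,0],[0,0,0],[0,0,0],[0,0,0],[0,0,0],[0,0,0],[0,0,0],[0,0,0],[0,0,0]],"claw":[255,255,255,255,255,255,255,255,255,255,255,255]}'|grep -E "pos|force"
python3 -m jog '{"offset":[[0,0.04,0],[0,0.08,0],[0,0.12,0],[0,0.16,0],[0,0.19,0],[0,0.203,0],[0,0.203,-0.02],[0,0.203,-0.06],[0,0.203,-0.10],[0,0.203,-0.13],[0,0.203,-0.145],[0,0.203,-0.152]],"twist":[[0,0,0],[0,0,0],[0,0,0],[0,0,0],[0,0,0],[0,0,0],[0,0,0],[0,0,0],[0,0,0],[0,0,0],[0,0,0],[0,0,0]],"claw":[255,255,255,255,255,255,255,255,255,255,255,255]}'|grep -E "pos|force"
python3 -m jog '{"offset":[[0,0,-0.006],[0,0,-0.010],[0,0,-0.012],[0,0,-0.0125],[0,0,-0.0125]],"twist":[[0,0,0],[0,0,0],[0,0,0],[0,0,0],[0,0,0]],"claw":[255,255,255,255,255]}'|grep -E "pos|force"
```

```text
ee_pos: [0.5321, 0.0488, 0.233]
contact_force: [1.3, -0.9, -3.2]
ee_pos: [0.5323, 0.2494, 0.08]
contact_force: [0.2, 0.2, -3.2]
ee_pos: [0.5328, 0.2503, 0.0689]
contact_force: [0.5, -0.2, -2.7]
```

```bash
python3 -m jog '{"offset":[[0,0,-0.001],[0,0,-0.001],[0,0,-0.001]],"twist":[[0,0,0],[0,0,0],[0,0,0]],"claw":[255,255,255]}' | grep -E "pos|force"
python3 -m jog '{"offset":[[0,0,-0.001],[0,0,-0.001],[0,0,-0.001]],"twist":[[0,0,0],[0,0,0],[0,0,0]],"claw":[255,255,255]}' | grep -E "pos|force"
python3 -m jog '{"offset":[[0,0,-0.001],[0,0,-0.001],[0,0,-0.001]],"twist":[[0,0,0],[0,0,0],[0,0,0]],"claw":[255,255,255]}' | grep -E "pos|force"
```

```text
ee_pos: [0.5326, 0.2501, 0.0676]
contact_force: [-0.0, -0.5, -3.7]
ee_pos: [0.5325, 0.2501, 0.0664]
contact_force: [0.7, -0.4, -3.8]
ee_pos: [0.5327, 0.2503, 0.066]
contact_force: [-3.2, -1.1, 5.1]
```

Contact at ~0.066. Open and withdraw.

```bash
python3 -m jog '{"offset":[[0,0,0.0005],[0,0,0.0005],[0,0,0.0005],[0,0,0.0005],[0,0,0.0005],[0,0,0.0005],[0,0,0.0005],[0,0,0.0005],[0,0,0.0005]],"twist":[[0,0,0],[0,0,0],[0,0,0],[0,0,0],[0,0,0],[0,0,0],[0,0,0],[0,0,0],[0,0,0]],"claw":[255,200,150,100,50,0,0,0,0]}'
python3 -m jog '{"offset":[[0,0,0.02],[0,0,0.06],[0,0,0.10],[0,0,0.14],[0,-0.02,0.16],[0,-0.06,0.18],[0,-0.11,0.18],[0,-0.16,0.18],[0,-0.21,0.18],[0,-0.26,0.18],[0,-0.28,0.18],[0,-0.28,0.18]],"twist":[[0,0,0],[0,0,0],[0,0,0],[0,0,0],[0,0,0],[0,0,0],[0,0,0],[0,0,0],[0,0,0],[0,0,0],[0,0,0],[0,0,0]],"claw":[0,0,0,0,0,0,0,0,0,0,0,0]}'|grep -E "pos|force"
python3 - <<'E'
from geo import *
import cv2
s=r.snapshot("side")[:,:,::-1];t=r.snapshot("top")[:,:,::-1]
cv2.imwrite("pics/s15.png",cv2.resize(s[60:360,240:440],None,fx=2,fy=2,interpolation=cv2.INTER_CUBIC))
cv2.imwrite("pics/t15.png",cv2.resize(t[150:240,150:260],None,fx=6,fy=6,interpolation=cv2.INTER_CUBIC))
cv2.imwrite("pics/t15b.png",cv2.resize(t[155:235,370:465],None,fx=8,fy=7.5,interpolation=cv2.INTER_CUBIC))
E
```

```text
clock: 23.55
ee_pos: [0.5326, 0.2501, 0.066]
ee_rot: [0.54, -0.54, 0.457, -0.457]
contact_force: [-1.4, -0.7, -0.6]
gripper_width: 0.0935
ee_pos: [0.5323, -0.0335, 0.2463]
contact_force: [0.1, 0.5, -0.2]
```

View pics/s15.png

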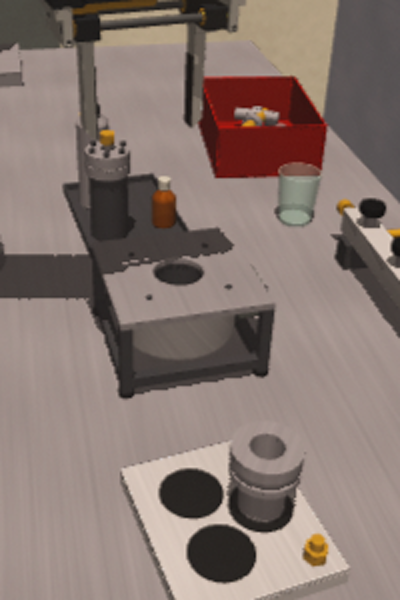

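View pics/t15.png

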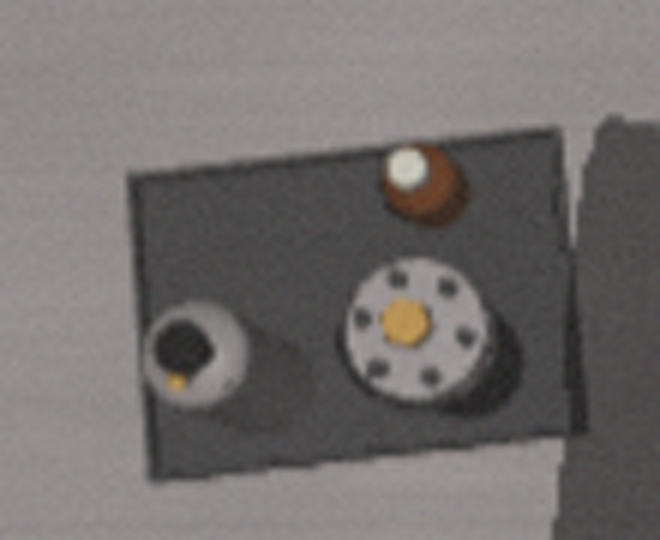

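View pics/t15b.png

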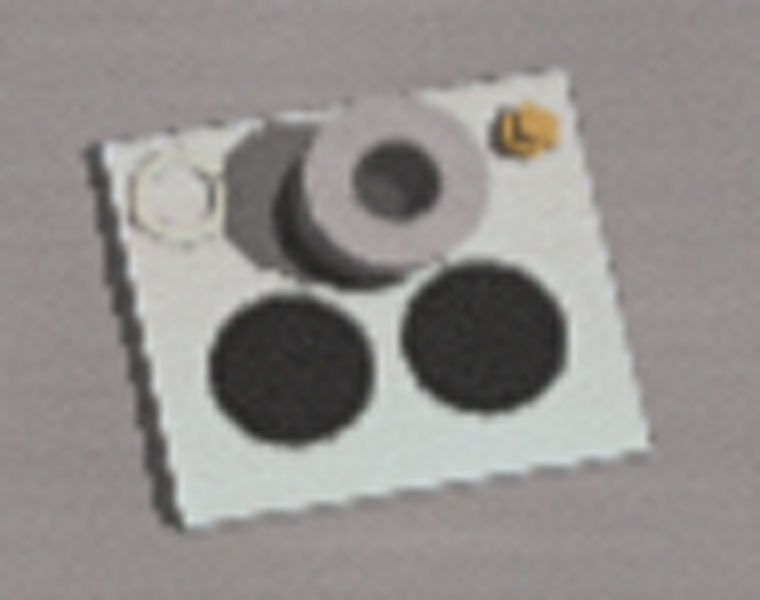

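Run:
```python
from geo import *
ta=lambda *p:px(p,(370,155),8,7.5);tb=lambda *p:px(p,(150,150),6);sc=lambda *p:px(p,(240,60),2)
np.set_printoptions(precision=4,suppress=True)
print("seatR",back("top",ta(486,336),.02),back("side",sc(221,553),.02))
print("seatL",back("top",ta(292,369),.02),back("side",sc(191,493),.02))
print("vessel",back("top",ta(396.5,183),.095),back("side",sc(266,450),.095), back("side",sc(267,446),.095))
print("pot",back("top",tb(418,330),.137),back("top",tb(406,321),.161),"cyl",back("top",tb(184,346),.163))
print("well",back("side",sc(178,271),.1))
```

```text
seatR [ 0.5554 -0.3323  0.02  ] [ 0.5517 -0.334   0.02  ]
seatL [ 0.5436 -0.2627  0.02  ] [ 0.5405 -0.265   0.02  ]
vessel [ 0.6017 -0.2882  0.095 ] [ 0.597  -0.2942  0.095 ] [ 0.5992 -0.2898  0.095 ]
pot [0.5323 0.2497 0.137 ] [0.5332 0.2503 0.161 ] cyl [0.5232 0.346  0.163 ]
well [ 0.5771 -0.0142  0.1   ]
```

```bash
python3 -m jog '{"offset":[[0.01,-0.04,0],[0.02,-0.08,0],[0.03,-0.12,0],[0.045,-0.16,0],[0.06,-0.2,0],[0.065,-0.24,0],[0.069,-0.258,0],[0.069,-0.258,-0.04],[0.069,-0.258,-0.08],[0.069,-0.258,-0.12],[0.069,-0.258,-0.146],[0.069,-0.258,-0.146]],"twist":[[0,0,0],[0,0,0],[0,0,0],[0,0,0],[0,0,0],[0,0,0],[0,0,0],[0,0,0],[0,0,0],[0,0,0],[0,0,0],[0,0,0]],"claw":[0,0,0,0,0,0,0,0,0,0,0,0]}'|grep -E "pos|force"
python3 -m jog '{"offset":[[0,0,-0.02],[0,0,-0.04],[0,0,-0.05],[0,0,-0.055],[0,0,-0.055],[0,0,-0.055]],"twist":[[0,0,0],[0,0,0],[0,0,0],[0,0,0],[0,0,0],[0,0,0]],"claw":[0,0,0,0,0,0]}'|grep -E "pos|force"
python3 - <<'E'
from geo import *
import cv2
s=r.snapshot("side")[:,:,::-1]
cv2.imwrite("pics/s16.png",cv2.resize(s[220:350,300:440],None,fx=5,fy=4.5,interpolation=cv2.INTER_CUBIC))
a=np.radians(9.5);d=np.array([np.cos(a),np.sin(a),0]);e=np.array([-np.sin(a),np.cos(a),0])
p=r.get_obs()["ee_pos"]
for dz in(.03,.037,.042):print(dz,[((proj("side",p+[0,0,dz]+s*d-.008*e)[0]-[300,220]+.5)*[5,4.5]).round(0).tolist() for s in(-.0595,-.047,.047,.0595)])
E
```

```text
ee_pos: [0.6004, -0.285, 0.0961]
contact_force: [-0.3, -0.0, 0.3]
ee_pos: [0.6021, -0.2881, 0.046]
contact_force: [0.7, 0.8, 0.1]
0.03 [[223.0, 369.0], [257.0, 361.0], [501.0, 301.0], [532.0, 293.0]]
0.037 [[224.0, 356.0], [258.0, 348.0], [503.0, 288.0], [534.0, 280.0]]
0.042 [[224.0, 347.0], [259.0, 339.0], [505.0, 279.0], [536.0, 271.0]]
```

View pics/s16.png

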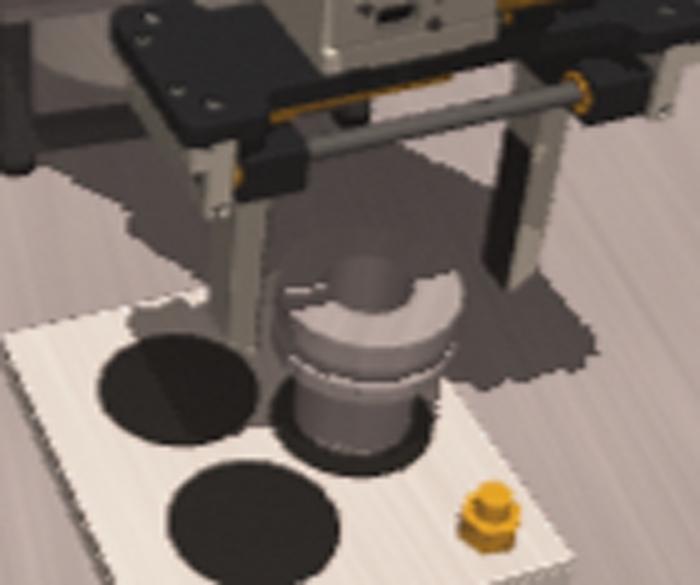

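```bash
python3 -m jog '{"offset":[[0,0,-0.005],[0,0,-0.009],[0,0,-0.009],[0,0,-0.009],[0,0,-0.009],[0,0,-0.009],[0,0,-0.009],[0,0,-0.009],[0,0,-0.009]],"twist":[[0,0,0],[0,0,0],[0,0,0],[0,0,0],[0,0,0],[0,0,0],[0,0,0],[0,0,0],[0,0,0]],"claw":[0,0,255,255,255,255,255,255,255]}'|grep -E "pos|force|width"
python3 -m jog '{"offset":[[0,0,0.01],[0,0,0.03],[0,0,0.03],[0,0,0.03]],"twist":[[0,0,0],[0,0,0],[0,0,0],[0,0,0]],"claw":[255,255,255,255]}'|grep -E "pos|force|width"
python3 - <<'E'
from geo import *
import cv2
s=r.snapshot("side")[:,:,::-1]
cv2.imwrite("pics/s17.png",cv2.resize(s[220:350,300:440],None,fx=5,fy=4.5,interpolation=cv2.INTER_CUBIC))
E
```

```text
ee_pos: [0.6014, -0.288, 0.036]
contact_force: [-3.0, -0.7, 2.6]
gripper_width: 0.0634
ee_pos: [0.6019, -0.2877, 0.0661]
contact_force: [-0.7, 0.8, -4.0]
gripper_width: 0.0633
```

View pics/s17.png

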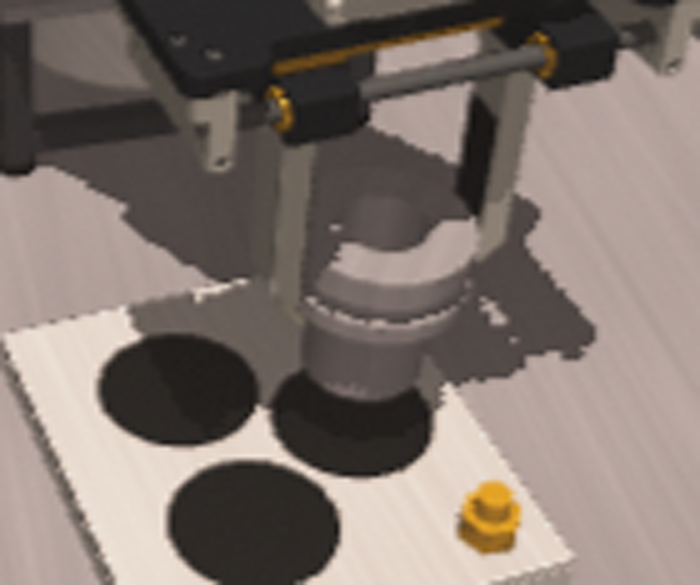

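```bash
python3 -m jog '{"offset":[[0,0,0.03],[0,0,0.07],[0,0,0.10],[0,0.02,0.10],[0,0.05,0.10],[-0.005,0.09,0.10],[-0.01,0.13,0.10],[-0.015,0.17,0.10],[-0.02,0.21,0.10],[-0.022,0.25,0.10],[-0.022,0.27,0.10],[-0.022,0.2775,0.10]],"twist":[[0,0,0],[0,0,0],[0,0,0],[0,0,0],[0,0,0],[0,0,0],[0,0,0],[0,0,0],[0,0,0],[0,0,0],[0,0,0],[0,0,0]],"claw":[255,255,255,255,255,255,255,255,255,255,255,255]}'|grep -E "pos|force|width"
python3 -m jog '{"offset":[[0,0,-0.01],[0,0,-0.02],[0,0,-0.03],[0,0,-0.03],[0,0,-0.03]],"twist":[[0,0,0],[0,0,0],[0,0,0],[0,0,0],[0,0,0]],"claw":[255,255,255,255,255]}'|grep -E "pos|force|width"
python3 - <<'E'
from geo import *
import cv2
s=r.snapshot("side")[:,:,::-1];t=r.snapshot("top")[:,:,::-1]
cv2.imwrite("pics/s18.png",cv2.resize(s[120:250,270:410],None,fx=5,fy=4.5,interpolation=cv2.INTER_CUBIC))
cv2.imwrite("pics/t18.png",cv2.resize(t[140:240,250:390],None,fx=5,fy=5,interpolation=cv2.INTER_CUBIC))
for z in(.12,.165,.182,.195):print(z,((proj("side",[.58,-.0105,z])[0]-[270,120]+.5)*[5,4.5]).round(),((proj("top",[.58,-.0105,z])[0]-[250,140]+.5)*5).round())
E
```

```text
ee_pos: [0.5791, -0.0073, 0.1651]
contact_force: [0.5, -1.4, -4.4]
gripper_width: 0.0632
ee_pos: [0.5794, -0.0114, 0.1356]
contact_force: [0.8, -0.0, -3.0]
gripper_width: 0.0633
0.12 [302. 303.] [340. 235.]
0.165 [305. 224.] [339. 221.]
0.182 [306. 193.] [339. 216.]
0.195 [307. 169.] [339. 211.]
```

View pics/s18.png

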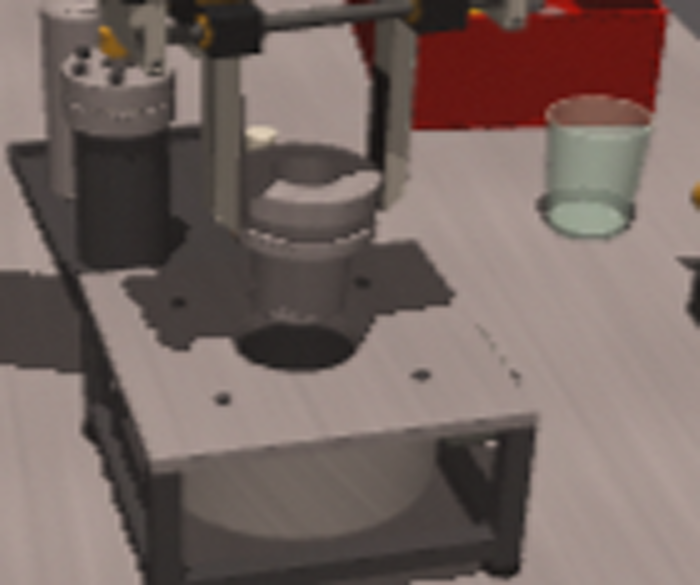

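View pics/t18.png

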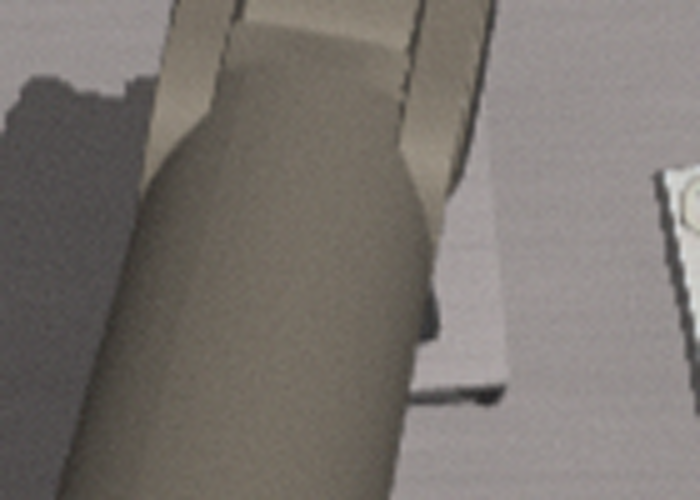

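```bash
python3 -m jog '{"offset":[[0,-0.001,-0.005],[0,-0.001,-0.012],[0,-0.001,-0.02],[0,-0.001,-0.025],[0,-0.001,-0.03],[0,-0.001,-0.03]],"twist":[[0,0,0],[0,0,0],[0,0,0],[0,0,0],[0,0,0],[0,0,0]],"claw":[255,255,255,255,255,255]}'|grep -E "pos|force|width"
python3 - <<'E'
from geo import *
import cv2
s=r.snapshot("side")[:,:,::-1]
cv2.imwrite("pics/s19.png",cv2.resize(s[150:230,290:380],None,fx=7,fy=7,interpolation=cv2.INTER_CUBIC))
E
```

```text
ee_pos: [0.5792, -0.0114, 0.1052]
contact_force: [-0.7, 0.3, -4.5]
gripper_width: 0.0636
```

View pics/s19.png

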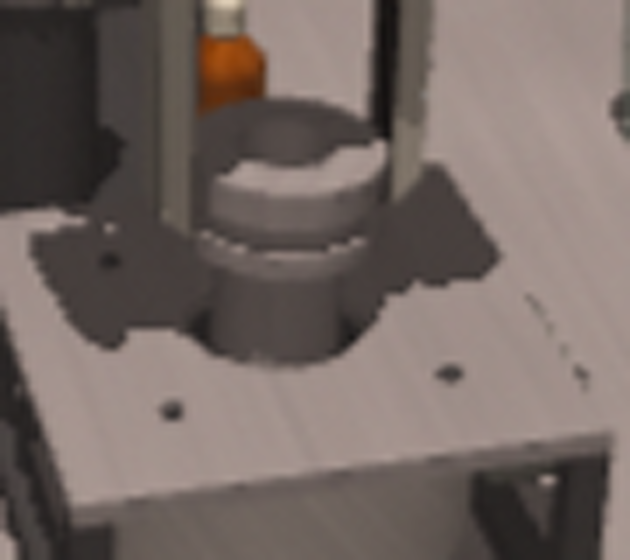

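```bash
python3 -m jog '{"offset":[[0,0,-0.006],[0,0,-0.012],[0,0,-0.018],[0,0,-0.023],[0,0,-0.027],[0,0,-0.030],[0,0,-0.031],[0,0,-0.031]],"twist":[[0,0,0],[0,0,0],[0,0,0],[0,0,0],[0,0,0],[0,0,0],[0,0,0],[0,0,0]],"claw":[255,255,255,255,255,255,255,255]}'|grep -E "pos|force|width"
python3 -m jog '{"offset":[[0,0,-0.001],[0,0,-0.002],[0,0,-0.002]],"twist":[[0,0,0],[0,0,0],[0,0,0]],"claw":[255,255,255]}'|grep -E "pos|force|width"
```

```text
ee_pos: [0.5795, -0.0114, 0.0749]
contact_force: [0.5, 0.2, -4.8]
gripper_width: 0.0635
ee_pos: [0.5795, -0.0114, 0.0729]
contact_force: [-0.2, 0.4, -4.8]
gripper_width: 0.0636
```

```bash
python3 -m jog '{"offset":[[0,0,-0.001],[0,0,-0.001],[0,0,-0.001]],"twist":[[0,0,0],[0,0,0],[0,0,0]],"claw":[255,255,255]}'|grep -E "pos|force"
python3 -m jog '{"offset":[[0,0,-0.001],[0,0,-0.001],[0,0,-0.001]],"twist":[[0,0,0],[0,0,0],[0,0,0]],"claw":[255,255,255]}'|grep -E "pos|force"
```

```text
ee_pos: [0.5796, -0.0114, 0.072]
contact_force: [-0.2, 0.1, -4.4]
ee_pos: [0.5797, -0.0114, 0.0714]
contact_force: [-3.8, -0.0, 5.5]
```

Run:
```python
from geo import *
import cv2
s=r.snapshot("side")[:,:,::-1]
cv2.imwrite("pics/s20.png",cv2.resize(s[150:230,290:380],None,fx=7,fy=7,interpolation=cv2.INTER_CUBIC))
```

```text
(no output)
```

View pics/s20.png

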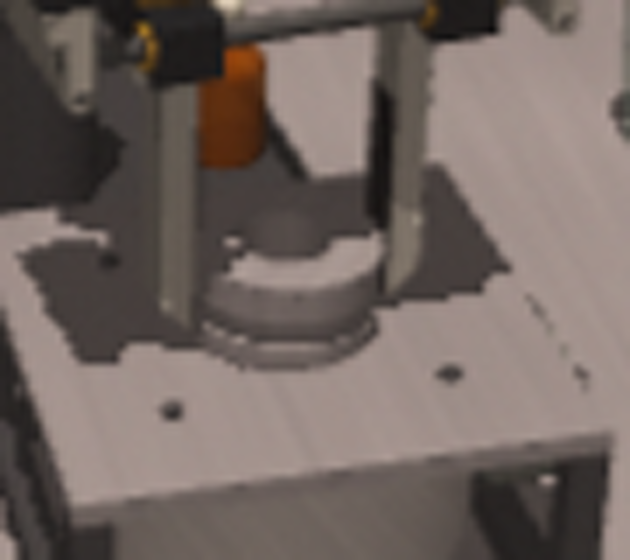

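```bash
python3 -m jog '{"offset":[[0,0,0],[0,0,0],[0,0,0],[0,0,0],[0,0,0],[0,0,0],[0,0,0],[0,0,0],[0,0,0]],"twist":[[0,0,0],[0,0,0],[0,0,0],[0,0,0],[0,0,0],[0,0,0],[0,0,0],[0,0,0],[0,0,0]],"claw":[200,150,100,50,0,0,0,0,0]}'|grep -E "pos|force|width"
python3 -m jog '{"offset":[[0,0,0.02],[0,0,0.06],[0,0,0.10],[0,0,0.14],[0,0,0.18],[0,0.02,0.20],[0,0.06,0.20],[-0.01,0.11,0.20],[-0.02,0.16,0.20],[-0.03,0.21,0.20],[-0.04,0.26,0.20],[-0.05,0.30,0.20]],"twist":[[0,0,0],[0,0,0],[0,0,0],[0,0,0],[0,0,0],[0,0,0],[0,0,0],[0,0,0],[0,0,0],[0,0,0],[0,0,0],[0,0,0]],"claw":[0,0,0,0,0,0,0,0,0,0,0,0]}'|grep -E "pos|force"
python3 -m jog '{"offset":[[-0.007,0.04,0],[-0.007,0.06,0],[-0.007,0.06,0],[-0.007,0.06,0]],"twist":[[0,0,0],[0,0,0],[0,0,0],[0,0,0]],"claw":[0,0,0,0]}'|grep -E "clock|pos|force"
python3 - <<'E'
from geo import *
import cv2
s=r.snapshot("side")[:,:,::-1];t=r.snapshot("top")[:,:,::-1]
cv2.imwrite("pics/s21.png",cv2.resize(s[150:230,290:380],None,fx=7,fy=7,interpolation=cv2.INTER_CUBIC))
cv2.imwrite("pics/t21.png",cv2.resize(t[130:250,150:380],None,fx=3.4,fy=3.4,interpolation=cv2.INTER_CUBIC))
E
```

```text
ee_pos: [0.5796, -0.0114, 0.0709]
contact_force: [0.1, -0.5, -0.2]
gripper_width: 0.0942
ee_pos: [0.5286, 0.2911, 0.271]
contact_force: [1.0, 0.6, -0.4]
clock: 34.75
ee_pos: [0.523, 0.3477, 0.2708]
contact_force: [-0.0, -0.2, 0.1]
```

View pics/s21.png

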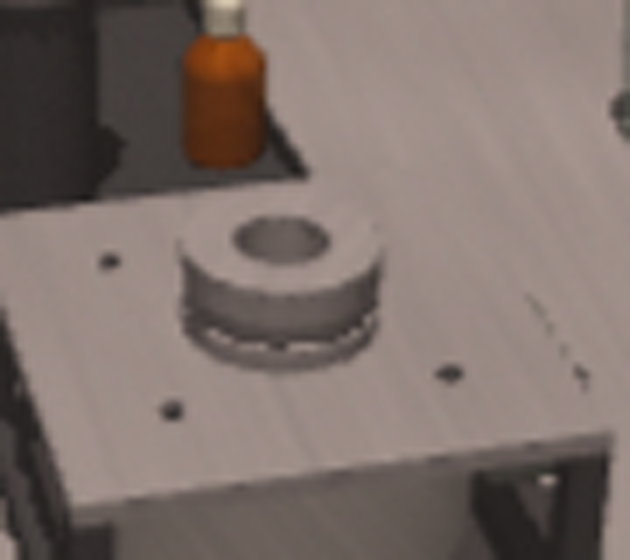

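View pics/t21.png

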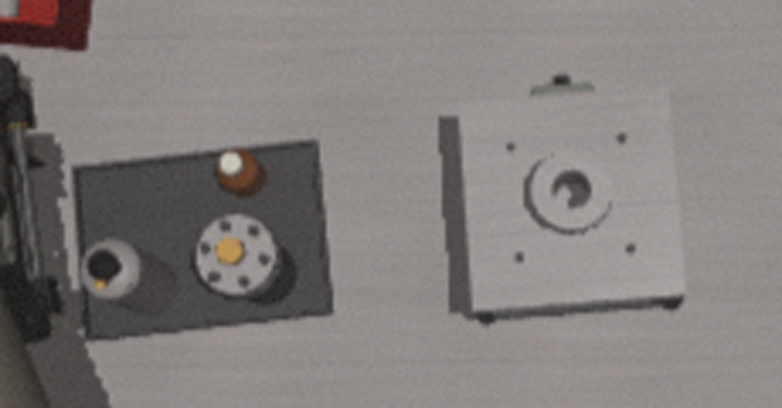

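```bash
python3 -m jog '{"offset":[[0,0,-0.04],[0,0,-0.08],[0,0,-0.12],[0,0,-0.16],[0,0,-0.19],[0,0,-0.2035],[0,0,-0.2035],[0,0,-0.2035]],"twist":[[0,0,0],[0,0,0],[0,0,0],[0,0,0],[0,0,0],[0,0,0],[0,0,0],[0,0,0]],"claw":[0,0,0,0,0,0,0,0]}'|grep -E "pos|force"
python3 -m jog '{"offset":[[0,0,0],[0,0,0],[0,0,0],[0,0,0],[0,0,0],[0,0,0],[0,0,0],[0,0,0],[0,0,0],[0,0,0.01],[0,0,0.02],[0,0,0.02]],"twist":[[0,0,0],[0,0,0],[0,0,0],[0,0,0],[0,0,0],[0,0,0],[0,0,0],[0,0,0],[0,0,0],[0,0,0],[0,0,0],[0,0,0]],"claw":[255,255,255,255,255,255,255,255,255,255,255,255]}'|grep -E "pos|force|width"
python3 - <<'E'
from geo import *
import cv2
s=r.snapshot("side")[:,:,::-1]
cv2.imwrite("pics/s22.png",cv2.resize(s[80:200,250:400],None,fx=5,fy=5,interpolation=cv2.INTER_CUBIC))
E
```

```text
ee_pos: [0.5235, 0.3484, 0.0689]
contact_force: [0.2, -0.1, 0.6]
ee_pos: [0.5235, 0.349, 0.0892]
contact_force: [0.4, -0.1, -4.0]
gripper_width: 0.0475
```

View pics/s22.png

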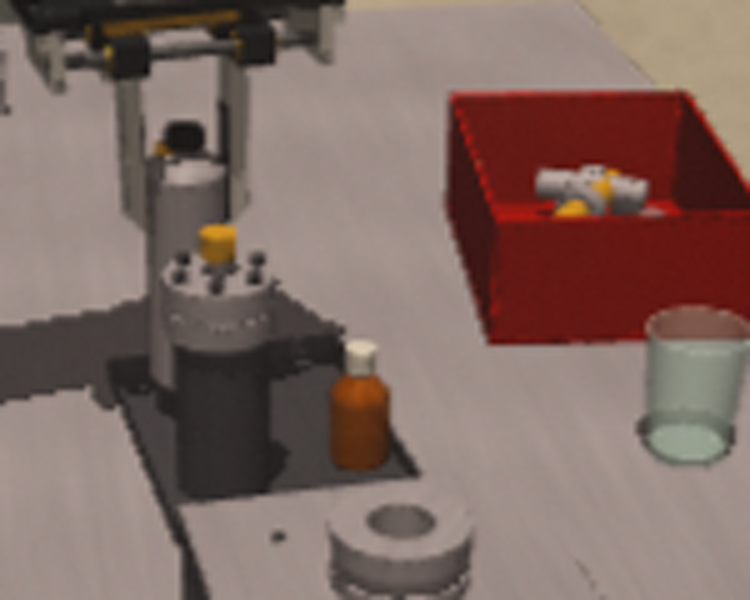

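```bash
python3 -m jog '{"offset":[[0,0,0.02],[0,0,0.06],[0,0,0.10],[0,0,0.14],[0,0,0.17],[0,-0.01,0.18],[0,-0.03,0.18],[0.002,-0.06,0.18],[0.005,-0.10,0.18],[0.007,-0.14,0.18],[0.009,-0.18,0.18],[0.011,-0.22,0.18]],"twist":[[0,0,0],[0,0,0],[0,0,0],[0,0,0],[0,0,0],[0,0,0],[0,0,0],[0,0,0],[0,0,0],[0,0,0],[0,0,0],[0,0,0]],"claw":[255,255,255,255,255,255,255,255,255,255,255,255]}'|grep -E "pos|force|width"
python3 -m jog '{"offset":[[0.002,-0.04,0],[0.004,-0.08,0],[0.006,-0.12,0],[0.008,-0.16,0],[0.01,-0.20,0],[0.012,-0.24,0],[0.014,-0.28,0],[0.016,-0.32,0],[0.018,-0.36,0],[0.02,-0.40,0],[0.02,-0.43,0],[0.021,-0.45,0]],"twist":[[0,0,0],[0,0,0],[0,0,0],[0,0,0],[0,0,0],[0,0,0],[0,0,0],[0,0,0],[0,0,0],[0,0,0],[0,0,0],[0,0,0]],"claw":[255,255,255,255,255,255,255,255,255,255,255,255]}'|grep -E "pos|force|width"
python3 -m jog '{"offset":[[0,-0.0085,0],[0,-0.0085,-0.03],[0,-0.0085,-0.07],[0,-0.0085,-0.11],[0,-0.0085,-0.14],[0,-0.0085,-0.16],[0,-0.0085,-0.17],[0,-0.0085,-0.172],[0,-0.0085,-0.172],[0,-0.0085,-0.172]],"twist":[[0,0,0],[0,0,0],[0,0,0],[0,0,0],[0,0,0],[0,0,0],[0,0,0],[0,0,0],[0,0,0],[0,0,0]],"claw":[255,255,255,255,255,255,255,255,255,255]}'|grep -E "pos|force|width"
python3 - <<'E'
from geo import *
import cv2
s=r.snapshot("side")[:,:,::-1]
cv2.imwrite("pics/s23.png",cv2.resize(s[180:370,280:430],None,fx=3.1,fy=3.1,interpolation=cv2.INTER_CUBIC))
E
```

```text
ee_pos: [0.5319, 0.125, 0.2653]
contact_force: [1.8, 1.0, -5.3]
gripper_width: 0.0475
ee_pos: [0.5512, -0.325, 0.2651]
contact_force: [-0.4, 0.4, -3.4]
gripper_width: 0.0471
ee_pos: [0.555, -0.3302, 0.0965]
contact_force: [-0.8, -0.2, -4.3]
gripper_width: 0.0474
```

View pics/s23.png

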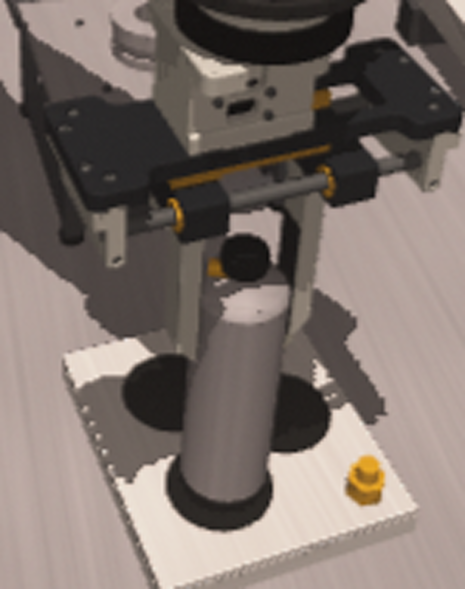

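```bash
python3 -m jog '{"offset":[[0,0,-0.004],[0,0,-0.007],[0,0,-0.009],[0,0,-0.009],[0,0,-0.009]],"twist":[[0,0,0],[0,0,0],[0,0,0],[0,0,0],[0,0,0]],"claw":[255,255,255,255,255]}'|grep -E "pos|force"
python3 -m jog '{"offset":[[0,0,-0.001],[0,0,-0.001],[0,0,-0.001]],"twist":[[0,0,0],[0,0,0],[0,0,0]],"claw":[255,255,255]}'|grep -E "pos|force"
python3 -m jog '{"offset":[[0,0,-0.001],[0,0,-0.001],[0,0,-0.001]],"twist":[[0,0,0],[0,0,0],[0,0,0]],"claw":[255,255,255]}'|grep -E "pos|force"
```

```text
ee_pos: [0.5545, -0.33, 0.0864]
contact_force: [-0.9, 0.2, -5.2]
ee_pos: [0.5546, -0.33, 0.0855]
contact_force: [-0.5, 0.1, -4.8]
ee_pos: [0.5546, -0.3299, 0.0845]
contact_force: [0.9, 0.0, -3.9]
```

```bash
python3 -m jog '{"offset":[[0,0,-0.001],[0,0,-0.001],[0,0,-0.001]],"twist":[[0,0,0],[0,0,0],[0,0,0]],"claw":[255,255,255]}'|grep -E "pos|force"
```

```text
ee_pos: [0.5547, -0.3305, 0.0844]
contact_force: [-3.1, 1.4, 9.1]
```

```bash
python3 -m jog '{"offset":[[0,0,0.0005],[0,0,0.0005],[0,0,0.0005],[0,0,0.0005],[0,0,0.0005],[0,0,0.0005],[0,0,0.0005],[0,0,0.0005],[0,0,0.0005],[0,0,0.0005]],"twist":[[0,0,0],[0,0,0],[0,0,0],[0,0,0],[0,0,0],[0,0,0],[0,0,0],[0,0,0],[0,0,0],[0,0,0]],"claw":[255,200,150,100,50,0,0,0,0,0]}'|grep -E "pos|force|width"
python3 -m jog '{"offset":[[0,0,0.03],[0,0,0.07],[0,0,0.11],[0,0,0.15],[0,0.01,0.17],[0,0.04,0.18],[0,0.08,0.18],[0,0.13,0.18],[-0.005,0.18,0.18],[-0.01,0.23,0.18],[-0.015,0.28,0.18],[-0.02,0.33,0.18]],"twist":[[0,0,0],[0,0,0],[0,0,0],[0,0,0],[0,0,0],[0,0,0],[0,0,0],[0,0,0],[0,0,0],[0,0,0],[0,0,0],[0,0,0]],"claw":[0,0,0,0,0,0,0,0,0,0,0,0]}'|grep -E "pos|force"
python3 -m jog '{"offset":[[0,0.05,0],[0,0.10,0],[0,0.15,0],[0,0.20,0],[-0.002,0.24,0],[-0.002,0.25,0],[-0.002,0.25,-0.02],[-0.002,0.25,-0.04],[-0.002,0.25,-0.04],[-0.002,0.25,-0.04]],"twist":[[0,0,0],[0,0,0],[0,0,0],[0,0,0],[0,0,0],[0,0,0],[0,0,0],[0,0,0],[0,0,0],[0,0,0]],"claw":[0,0,0,0,0,0,0,0,0,0]}'|grep -E "clock|pos|force"
python3 - <<'E'
from geo import *
import cv2
s=r.snapshot("side")[:,:,::-1];t=r.snapshot("top")[:,:,::-1]
cv2.imwrite("pics/s24.png",cv2.resize(s[60:370,250:430],None,fx=1.9,fy=1.9,interpolation=cv2.INTER_CUBIC))
cv2.imwrite("pics/t24.png",cv2.resize(t[155:235,370:465],None,fx=8,fy=7.5,interpolation=cv2.INTER_CUBIC))
E
```

```text
ee_pos: [0.5546, -0.3299, 0.084]
contact_force: [0.6, 0.3, -0.1]
gripper_width: 0.094
ee_pos: [0.5341, 0.001, 0.2642]
contact_force: [1.1, 0.3, -0.4]
clock: 44.95
ee_pos: [0.5328, 0.2484, 0.2244]
contact_force: [0.9, 0.1, 1.5]
```

View pics/s24.png

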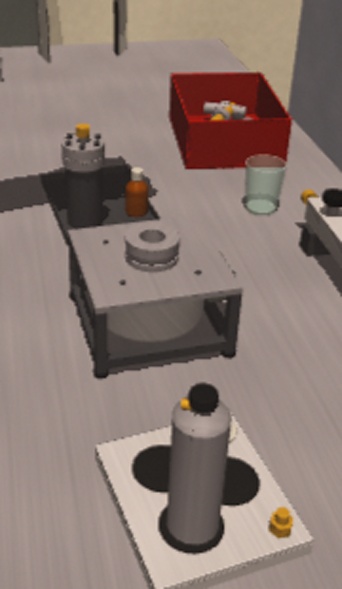

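View pics/t24.png

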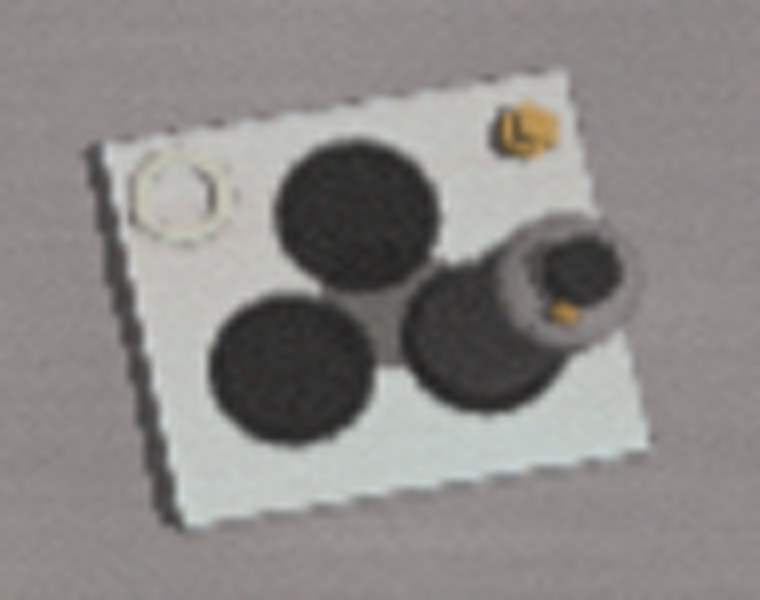

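```bash
python3 -m jog '{"offset":[[0,0,-0.04],[0,0,-0.08],[0,0,-0.12],[0,0,-0.145],[0,0,-0.1575],[0,0,-0.1575],[0,0,-0.1575]],"twist":[[0,0,0],[0,0,0],[0,0,0],[0,0,0],[0,0,0],[0,0,0],[0,0,0]],"claw":[0,0,0,0,0,0,0]}'|grep -E "pos|force"
python3 -m jog '{"offset":[[0,0,0],[0,0,0],[0,0,0],[0,0,0],[0,0,0],[0,0,0],[0,0,0],[0,0,0],[0,0,0.01],[0,0,0.02],[0,0,0.02]],"twist":[[0,0,0],[0,0,0],[0,0,0],[0,0,0],[0,0,0],[0,0,0],[0,0,0],[0,0,0],[0,0,0],[0,0,0],[0,0,0]],"claw":[255,255,255,255,255,255,255,255,255,255,255]}'|grep -E "pos|force|width"
python3 - <<'E'
from geo import *
import cv2
s=r.snapshot("side")[:,:,::-1]
cv2.imwrite("pics/s25.png",cv2.resize(s[80:200,250:400],None,fx=5,fy=5,interpolation=cv2.INTER_CUBIC))
E
```

```text
ee_pos: [0.5336, 0.2494, 0.0679]
contact_force: [-0.0, -0.0, 0.5]
ee_pos: [0.5335, 0.2494, 0.088]
contact_force: [0.8, -0.7, -3.8]
gripper_width: 0.0617
```

View pics/s25.png

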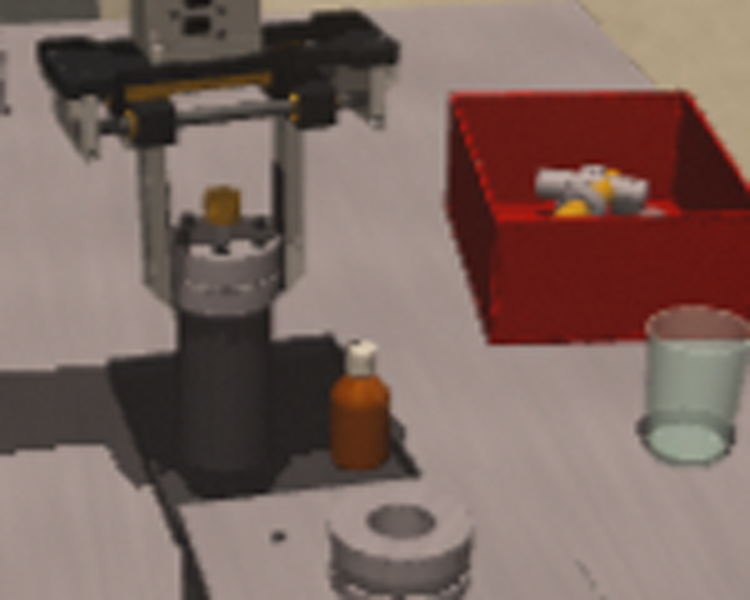

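```bash
python3 -m jog '{"offset":[[0,0,0.02],[0,0,0.06],[0,0,0.10],[0,0,0.13],[0,-0.01,0.15],[0,-0.03,0.15],[0,-0.07,0.15],[0,-0.11,0.15],[0,-0.15,0.15],[0,-0.19,0.15],[0.005,-0.23,0.15],[0.005,-0.27,0.15]],"twist":[[0,0,0],[0,0,0],[0,0,0],[0,0,0],[0,0,0],[0,0,0],[0,0,0],[0,0,0],[0,0,0],[0,0,0],[0,0,0],[0,0,0]],"claw":[255,255,255,255,255,255,255,255,255,255,255,255]}'|grep -E "pos|force|width"
python3 -m jog '{"offset":[[0,-0.04,0],[0,-0.08,0],[0,-0.12,0],[0.005,-0.16,0],[0.005,-0.20,0],[0.005,-0.23,0],[0.005,-0.243,0],[0.005,-0.243,0],[0.005,-0.243,-0.03],[0.005,-0.243,-0.07],[0.005,-0.243,-0.11],[0.005,-0.243,-0.13]],"twist":[[0,0,0],[0,0,0],[0,0,0],[0,0,0],[0,0,0],[0,0,0],[0,0,0],[0,0,0],[0,0,0],[0,0,0],[0,0,0],[0,0,0]],"claw":[255,255,255,255,255,255,255,255,255,255,255,255]}'|grep -E "pos|force|width"
python3 -m jog '{"offset":[[0,0,-0.01],[0,0,-0.015],[0,0,-0.015],[0,0,-0.015]],"twist":[[0,0,0],[0,0,0],[0,0,0],[0,0,0]],"claw":[255,255,255,255]}'|grep -E "pos|force|width"
python3 - <<'E'
from geo import *
import cv2
s=r.snapshot("side")[:,:,::-1]
cv2.imwrite("pics/s26.png",cv2.resize(s[180:370,280:430],None,fx=3.1,fy=3.1,interpolation=cv2.INTER_CUBIC))
E
```

```text
ee_pos: [0.5367, -0.0234, 0.2352]
contact_force: [0.9, -0.7, -3.5]
gripper_width: 0.0618
ee_pos: [0.5409, -0.2615, 0.1027]
contact_force: [-1.0, 0.6, -2.4]
gripper_width: 0.0618
ee_pos: [0.5433, -0.264, 0.0925]
contact_force: [-1.1, 0.3, -3.9]
gripper_width: 0.0616
```

View pics/s26.png

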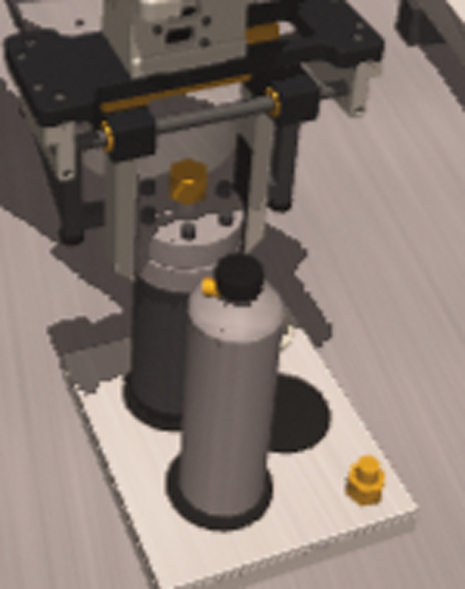

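C z is 0.092, contact expected near 0.084.

```bash
python3 -m jog '{"offset":[[0,0,-0.003],[0,0,-0.006],[0,0,-0.006],[0,0,-0.006]],"twist":[[0,0,0],[0,0,0],[0,0,0],[0,0,0]],"claw":[255,255,255,255]}'|grep -E "pos|force"
python3 -m jog '{"offset":[[0,0,-0.001],[0,0,-0.001],[0,0,-0.001]],"twist":[[0,0,0],[0,0,0],[0,0,0]],"claw":[255,255,255]}'|grep -E "pos|force"
python3 -m jog '{"offset":[[0,0,-0.001],[0,0,-0.001],[0,0,-0.001]],"twist":[[0,0,0],[0,0,0],[0,0,0]],"claw":[255,255,255]}'|grep -E "pos|force"
```

```text
ee_pos: [0.5426, -0.2639, 0.0854]
contact_force: [-0.8, 0.1, -4.1]
ee_pos: [0.5426, -0.2639, 0.0844]
contact_force: [0.9, 0.6, -3.3]
ee_pos: [0.5427, -0.2641, 0.0837]
contact_force: [-1.5, 0.0, 3.6]
```

```bash
python3 -m jog '{"offset":[[0,0,0],[0,0,0],[0,0,0],[0,0,0],[0,0,0],[0,0,0],[0,0,0],[0,0,0],[0,0,0],[0,0,0]],"twist":[[0,0,0],[0,0,0],[0,0,0],[0,0,0],[0,0,0],[0,0,0],[0,0,0],[0,0,0],[0,0,0],[0,0,0]],"claw":[255,200,150,100,50,0,0,0,0,0]}'|grep -E "pos|force|width"
python3 -m jog '{"offset":[[0,0,0.03],[0,0,0.07],[0,0,0.11],[0,0,0.15],[0,0.01,0.17],[0,0.04,0.19],[0,0.08,0.20],[0,0.13,0.20],[0,0.18,0.20],[0,0.23,0.20],[0,0.28,0.20],[0,0.33,0.20]],"twist":[[0,0,0],[0,0,0],[0,0,0],[0,0,0],[0,0,0],[0,0,0],[0,0,0],[0,0,0],[0,0,0],[0,0,0],[0,0,0],[0,0,0]],"claw":[0,0,0,0,0,0,0,0,0,0,0,0]}'|grep -E "pos|force"
python3 -m jog '{"offset":[[0,0.05,0],[0,0.10,0],[0,0.15,0],[0,0.20,0],[0,0.25,0],[0,0.30,0],[0,0.35,0],[0,0.38,0],[0,0.38,0],[0,0.38,0]],"twist":[[0,0,0],[0,0,0],[0,0,0],[0,0,0],[0,0,0],[0,0,0],[0,0,0],[0,0,0],[0,0,0],[0,0,0]],"claw":[0,0,0,0,0,0,0,0,0,0]}'|grep -E "clock|pos|force"
python3 - <<'E'
from geo import *
import cv2
s=r.snapshot("side")[:,:,::-1];t=r.snapshot("top")[:,:,::-1]
cv2.imwrite("pics/s27.png",cv2.resize(s[60:370,230:430],None,fx=1.9,fy=1.9,interpolation=cv2.INTER_CUBIC))
cv2.imwrite("pics/t27.png",cv2.resize(t[155:235,370:465],None,fx=8,fy=7.5,interpolation=cv2.INTER_CUBIC))
cv2.imwrite("pics/t27b.png",t)
E
```

```text
ee_pos: [0.5427, -0.2639, 0.0835]
contact_force: [-0.1, -0.8, -0.1]
gripper_width: 0.0943
ee_pos: [0.5422, 0.0682, 0.2838]
contact_force: [1.0, -0.3, -0.4]
clock: 53.95
ee_pos: [0.5426, 0.4461, 0.2828]
contact_force: [-1.0, -0.5, 0.1]
```

View pics/s27.png

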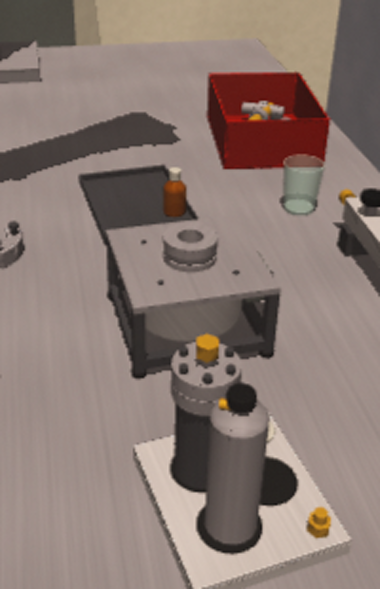

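View pics/t27.png

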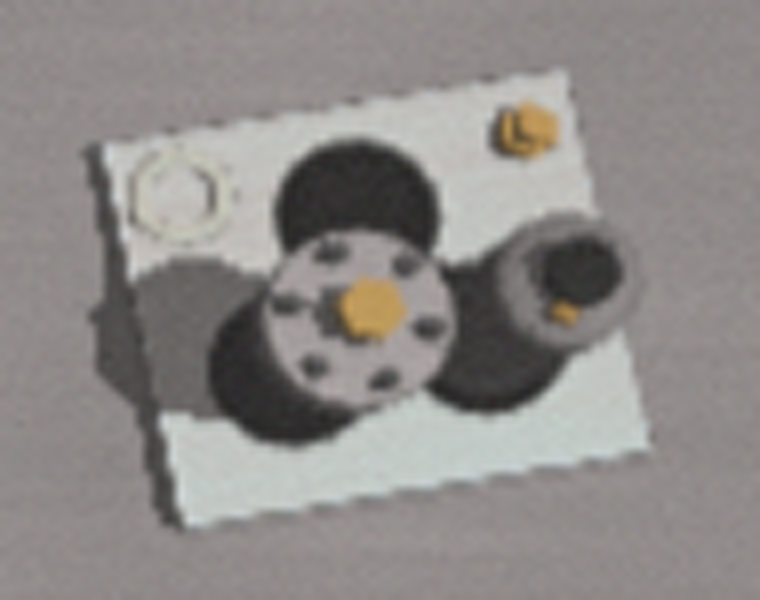

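View pics/t27b.png

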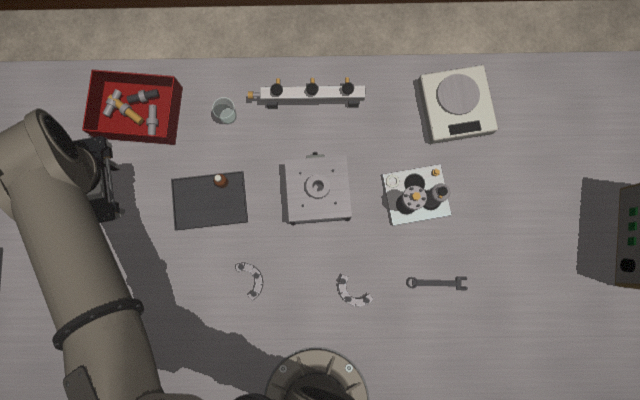

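All is in place: the pot's port sits at (373,309) in the stand crop, where it was at the start, and the cylinder knob at (581,268) against (585,270). The vessel is level in the well, and the gasket, plug and bottle have not moved.

```bash
python3 -c "
from rig import r
print(r.job_done())"
```

```text
the job is handed in; nothing more can be done
None
```

The job is done and handed in at about 54 s of the 136 s allowed. I set the cylinder and then the pot upright in the tray's near half. I then lowered the vessel into the well until its collar met the plate, and put the cylinder and the pot back upright on their own seats.

**Last checks**
- **Vessel:** it looks level and seated on the heater plate. Contact came at the expected height, with about 10 N of support before I let go.
- **Pot and cylinder:** in the top view the pot is back at its starting pixel, and the cylinder within about half a pixel (1–2 mm). Both stand upright.
- **Left alone:** the gasket, plug and bottle show no movement.
- **Robot:** the gripper is open and clear of everything. The highest force I read was about 23 N, when the cylinder was pressed slightly on the tray floor before release.

**What disagreed**
- **Fingertip height:** in the pictures the fingertips sat about 37 mm higher than the reported TCP height. I set grasp heights by the pictures and lowered each part until the force showed contact.
- **Side camera:** it placed things about 2–4 mm away from where the top camera did. The top camera matched the robot's positions, so I used it for x and y.

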